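Flag the empty component bins for reorder

TASK

Two of the four component bins in the bench rack are empty: flip the hinged reorder tag of each empty bin right over its pivot, from pointing towards the robot to lying flat back across the bin's mouth, so that its diagonal-bar face shows. Do it with light pushes of the fingertips, never pinching or gripping a tag; the tags stay where they are left, so push each one all the way down. Leave the tags of the two filled bins as they are and do not disturb anything else on the bench.

Things in the scene. Friction and masses are not known exactly. Their poses are not given: they have to be found in the camera images.
- rack: grey sheet-steel bin rack, 530 x 150 mm, plate 6 mm thick, standing on the bench and not movable by the robot. Origin on the bench under the middle of the row of four bins; its x points away from the robot's side (from the bins' fronts to their backs), its y along the row. Bins sit at 90 mm pitch, in an order that varies; a flat end shelf 80 mm wide lies past each end of the row.
- empty1_pivot (a point): middle of the tag's hinge pin on an EMPTY bin, 72 mm above the bench, at the top of the bin's front. Its x points to the back of the bin, its y along the pin. All bins: grey plastic, 82 mm wide (y), 120 mm deep, side rims 66 mm and back wall 81 mm above the bench; the pin is 4 mm behind the bin's front.
- empty1_tag (a joint): angle of the tag on an EMPTY bin: 0 = pointing forward to the robot, level, label face up; pi/2 = upright; pi = flipped right over, level across the bin's mouth, diagonal-bar face up (its stops). Starts at 0.08 to 0.28, a little raised. Stiff hinge (friction 0.014 N m, about 0.3 N at the free edge): the tag does not fall but stays at whatever angle it is left.
- empty1_tag_edge (a point): middle of the free edge of that tag, 52 mm from the pin. The tag: white plate 66 mm wide, 3 mm thick, centred on the pin; free edge rolled, 5 mm thick. Lift it from below: pushed end-on towards the pin it jams. Fixed 5 mm stop rods pass under it 18 mm in front of and 40 mm behind the pin, tops 1.7 mm below the pin's centre. In front of the rods the space under the tag is clear.
- empty2_pivot (a point): middle of the tag's hinge pin on the other EMPTY bin, 72 mm above the bench, at the top of the bin's front. Its x points to the back of the bin, its y along the pin. Same bin and tag sizes as empty1.
- empty2_tag (a joint): angle of the tag on the other EMPTY bin: values and stiffness as for empty1_tag; starts at 0.08 to 0.28.
- empty2_tag_edge (a point): middle of the free edge of that tag, 52 mm from the pin. Tag as on empty1.
- full1_pivot (a point): middle of the tag's hinge pin on a FILLED bin (heaped with small black capacitors), 72 mm above the bench, at the top of the bin's front. Its x points to the back of the bin, its y along the pin. Same bin and tag sizes as empty1.
- full1_tag (a joint): angle of the tag on a FILLED bin (heaped with small black capacitors): values and stiffness as for empty1_tag; starts at 0.08 to 0.28. Leave it there.
- full2_pivot (a point): middle of the tag's hinge pin on the other FILLED bin (heaped with small green screw terminals), 72 mm above the bench, at the top of the bin's front. Its x points to the back of the bin, its y along the pin. Same bin and tag sizes as empty1.
- full2_tag (a joint): angle of the tag on the other FILLED bin (heaped with small green screw terminals): values and stiffness as for empty1_tag; starts at 0.08 to 0.28. Leave it there.
- spool_mid (a point): centre of a loose solder spool, 54 mm across, 32 mm high, on the rack's -y end shelf. Leave it.
- pcb_mid (a point): loose small circuit board 50 x 70 mm, about 14 mm high with its parts, on the bench nearer the robot, to the -y side; point 3 mm up. Leave it.
- ipa_bottle_mid (a point): half-way up a loose white bottle, 56 mm across, 130 mm high, on the bench beyond the -y end of the rack. Leave it.
- parts_dish_mid (a point): loose steel dish, 70 mm across, 22 mm high, beyond the +y end of the rack; point half-way up. Leave it.
- flux_jar_mid (a point): half-way up a loose amber jar, 38 mm across, 45 mm high, on the rack's +y end shelf. Leave it.
- screwdriver_grip (a point): handle of a loose screwdriver, 150 mm long, lying on the bench nearer the robot, to the +y side. Leave it.

How it is judged:
At the end, for the whole second after the job is handed in: Both empty bins' tags lie flipped over to within 0.2 rad (about 11 degrees) of flat (joint above 2.94) and at rest, both filled bins' tags still point forward (joint below 0.4), and no loose thing is more than 20 mm from where it started (value of joint each of empty1_tag, empty2_tag above 2.94 rad and value of joint each of full1_tag, full2_tag below 0.4 rad and velocity of joint empty1_tag between -0.05 and 0.05 rad/s and velocity of joint empty2_tag between -0.05 and 0.05 rad/s and distance of each of spool_mid, pcb_mid, ipa_bottle_mid, parts_dish_mid, flux_jar_mid, screwdriver_grip from where it was at the start of the episode below 0.02 m); the robot touches nothing.
It fails at once if a filled bin's tag was swung up (beyond 0.5 rad) (value of joint any of full1_tag, full2_tag above 0.5 rad).
It fails at once if a tag was gripped or forced: more than 30 N between fingers and a tag (contact force between the fingers and empty1_tag above 30 N or contact force between the fingers and empty2_tag above 30 N or contact force between the fingers and full1_tag above 30 N or contact force between the fingers and full2_tag above 30 N).
It fails at once if a loose thing on the bench was lifted, carried or pushed away (more than 20 mm) (distance of any of spool_mid, pcb_mid, ipa_bottle_mid, parts_dish_mid, flux_jar_mid, screwdriver_grip from where it was at the start of the episode above 0.02 m).
It also fails if it takes over 67 s, if anything falls off the work surface, if the arm or the gripper's body presses on something with over 40 N, if the wrist force passes 120 N, or if a joint passes its speed limit or range.

ROBOT

A 7-joint arm with a two-finger parallel gripper is mounted at the origin on the work surface. World frame = base frame: x ahead of the robot, y to its left, z up, the work surface at z = 0. Lengths are in m, angles in rad, forces in N, time in s.
With the tool pointing down it reaches from about 0.4 to 0.85 m from the base axis. Payload 10.4 kg.
Tool frame: the origin (TCP) lies between the finger pads; the fingertips stand tip_extent ahead of it and the grasp point (between the pads) lies 2 mm behind it (tip_extent is the distance from the TCP to the fingertips, in m); z points along the fingers, y is the direction in which the jaws open and shut (so a half turn about z gives the same grasp; the last joint's range is limited). The gripper opens to 87 mm and grips with 3 to 60 N. Pads are 19 mm wide; open, the fingers measure 117 mm over their backs; the gripper's body (75 mm by 190 mm) begins 51 mm behind the grasp point.
Start: joints at [1.319, 0.332, -0.065, 1.46, 0.022, 1.35, -0.088], TCP at [0.142, -0.609, 0.24] pointing down, gripper open.
Joint ranges: [-2.6, 2.6], [-0.5, 2.12], [-1.47, 1.34], [0.16, 2.42], [-1.27, 4.41], [0.06, 2.06], [-2.6, 2.6]. Speed limits (rad/s): [2.22, 2.22, 2.79, 2.79, 3.14, 3.14, 3.14].

INTERFACE

Orientations are given as a unit quaternion [x, y, z, w].
In Python, from bench import read_state, camera, camera_params, close_job, tip_extent gives the robot as it stands. The module is installed in compiled form; this text tells all that it offers.
- The arm moves only by the tool send_rows, never from a script. Its argument "steps" is a list of rows, each a list of 7 numbers: the turn, a rotation vector about the tool's x, y, z in degrees, then the shift along the tool's x, y, z in m, then the gripper's target within -1 to 1 (shut at 1, half-way at 0, fully open at -1). In form: [[ax, ay, az, x, y, z, jaw], ...]. A call has exactly 10 rows; each row shifts and turns the pose as measured when the row begins, along the tool's axes as they then stand; what a row does not reach is not made up. A row lasts 1/10 s, in which the tool goes at most 50 mm and 8.59 degrees, less where a joint would pass 70% of its speed; a pose out of reach is approached as far as the arm can. A call with a gripper value outside its range is refused whole. The fingers move at their own pace and stop on an object; "force" is the grip in N (left out, the last holds). Time passes only in rows, so rows that do not move let the fingers close, or fill a call up. It gives the time, the measured TCP pose, the force and the opening at its end, in the units of the state.
- read_state(): the state, without advancing time (a new reading comes with each control period).
- camera(name): name is "side" or "top" or "wrist"; returns (picture, depth): 480x640x3 uint8, blue, green, red; 480x640 float32, m along the optical axis (not along the pixel's ray), 0 where there is no reading.
- camera_params(name): a dict with "camera_matrix" (3x3 intrinsics, pixels), "dist" ([k1, k2, p1, p2, k3] as OpenCV has them; the pictures are not rectified), "world_from_camera" (4x4, takes a point from camera to world coordinates). Camera axes: x right, y down, z forward; pixel columns grow to the right and rows downward; lengths in m; the calibration is good to about 2 mm. A picture is of the moment at which its call begins: read the wrist's pose just before it. camera_params takes no time and is no camera call; for the wrist camera it gives the pose at the moment of the call.
- close_job(): hands the job in, once; it reports no verdict.
The state is a dict: "time": time; "joint_positions": joint angles; "joint_vel": joint speeds; "joint_torque": joint torques, N m; "ee_pos": TCP position; "eef_rot": TCP orientation; "ft_force": force on the tool from outside, world axes, zero at the start; "torque": the same for the moment, N m; "width": finger opening in m.
Only numpy, scipy, OpenCV 4.12 (cv2) and the standard library are available. Lean on these libraries where they do the work, as an engineer would, in place of code of your own. Each camera call takes 0.05 s, during which the arm holds its last target.

## Working session

There is one attempt and no reset: what is moved stays moved. The work goes in short steps, Python scripts to look and compute and a tool call to move; the robot and the scene stay as the last step left them, time stands still between calls to the robot, and variables do not carry over. Pictures are saved under pics/ and viewed, and the job is handed in when it is done.

Besides the shell and the picture viewer there is one more tool, called after "Request:" by a JSON object that holds its "api" and its "payload". send_rows: Moves the arm, as the interface text tells. Its arguments: {"type":"object","properties":{"steps":{"type":"array"},"force":{"type":"number"}},"required":["steps"]}

```bash
mkdir -p pics; python3 - <<'E'
from bench import *
import cv2,numpy as np
s=read_state();print({k:np.round(v,3) for k,v in s.items()},tip_extent)
for n in("side","top"):
    p,d=camera(n);cv2.imwrite(f"pics/{n}0.png",p);np.save(f"{n}0.npy",d)
    c=camera_params(n);print(n,{k:np.round(v,3).tolist() for k,v in c.items()})
E
```

```text
{'time': np.float64(0.0), 'joint_positions': array([ 1.319,  0.333, -0.065,  1.461,  0.022,  1.35 , -0.089]), 'joint_vel': array([ 0.001, -0.   ,  0.001,  0.001, -0.002, -0.002,  0.   ]), 'joint_torque': array([ 0.0000e+00, -6.2325e+01,  2.5000e-02, -3.8991e+01, -6.1000e-02,
        4.0000e-02,  0.0000e+00]), 'ee_pos': array([ 0.142, -0.608,  0.239]), 'eef_rot': array([ 0.993,  0.114, -0.   , -0.001]), 'ft_force': array([-0.321, -0.751,  0.059]), 'torque': array([ 0.003,  0.011, -0.002]), 'width': np.float64(0.087)} 0.017
side {'camera_matrix': [[621.463, 0.0, 323.18], [0.0, 621.463, 248.757], [0.0, 0.0, 1.0]], 'dist': [-0.02, 0.0, 0.0, 0.0, 0.0], 'world_from_camera': [[-0.963, -0.15, 0.222, 0.185], [-0.267, 0.486, -0.832, 1.239], [0.017, -0.861, -0.509, 0.842], [0.0, 0.0, 0.0, 1.0]]}
top {'camera_matrix': [[578.454, 0.0, 313.332], [0.0, 578.454, 240.698], [0.0, 0.0, 1.0]], 'dist': [0.038, 0.0, 0.0, 0.0, 0.0], 'world_from_camera': [[0.021, -0.983, 0.183, 0.246], [-1.0, -0.02, 0.006, -0.011], [-0.002, -0.183, -0.983, 1.484], [0.0, 0.0, 0.0, 1.0]]}
```

View pics/top0.png

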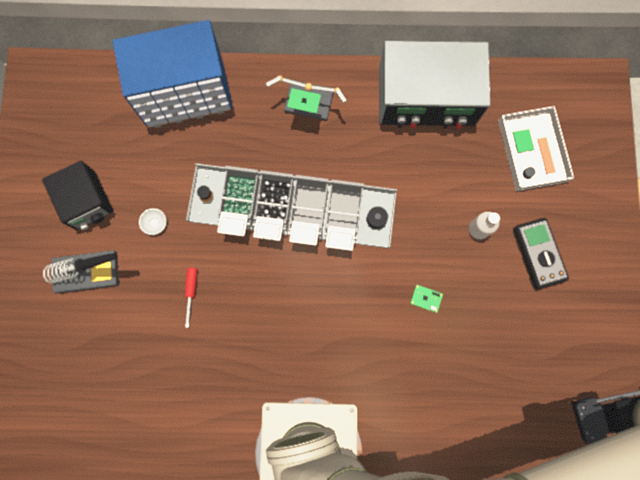

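View pics/side0.png

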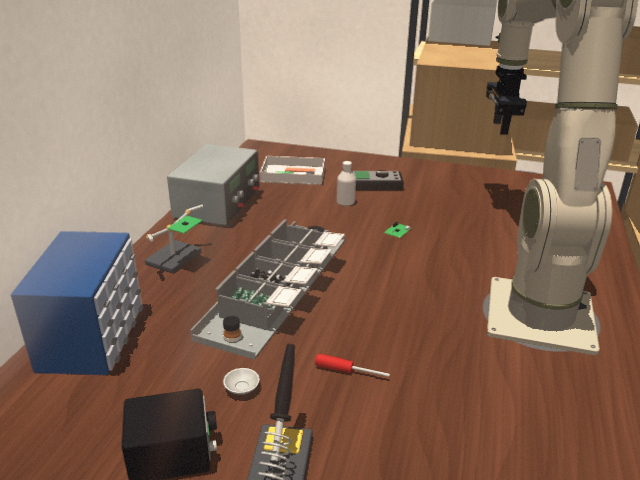

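The top picture shows the rack at px (188-396, 165-246). From left (+y) to right the bins hold green terminals, then black capacitors, and the last two are empty, with tags at about (305,233) and (340,238). Next I'll measure the tags.

```bash
cat > h.py <<'E'
import cv2,numpy as np
from bench import *
def ray(c,uv,z):
    K,D,T=[np.array(c[k]) for k in("camera_matrix","dist","world_from_camera")]
    n=cv2.undistortPoints(np.array(uv,float).reshape(-1,1,2),K,D).reshape(-1,2)
    r=np.c_[n,np.ones(len(n))]@T[:3,:3].T
    o=T[:3,3]; return o+r*((z-o[2])/r[:,2])[:,None]
def pts(c,uv,d):
    K,D,T=[np.array(c[k]) for k in("camera_matrix","dist","world_from_camera")]
    n=cv2.undistortPoints(np.array(uv,float).reshape(-1,1,2),K,D).reshape(-1,2)
    return (np.c_[n,np.ones(len(n))]*np.array(d)[:,None])@T[:3,:3].T+T[:3,3]
def tags(name,p,box,thr=200):
    m=cv2.inRange(p,(thr,)*3,(255,)*3); k=np.zeros_like(m);x0,y0,x1,y1=box;k[y0:y1,x0:x1]=m[y0:y1,x0:x1]
    cs=cv2.findContours(k,cv2.RETR_EXTERNAL,cv2.CHAIN_APPROX_NONE)[0]
    return sorted([c for c in cs if cv2.contourArea(c)>150],key=lambda c:c[:,0,0].mean()),k
E
python3 - <<'E'
from h import *
p=cv2.imread("pics/top0.png");d=np.load("top0.npy");c=camera_params("top")
cs,k=tags("top",p,(180,150,400,260))
for q in cs:
    r=cv2.minAreaRect(q);b=cv2.boxPoints(r);print(np.round(r[0],1),np.round(r[1],1),round(r[2],1))
    print(np.round(ray(c,b,.076),3)[:,:2].tolist())
    m=np.zeros(d.shape,np.uint8);cv2.drawContours(m,[q],-1,255,-1);m=cv2.erode(m,np.ones((3,3)))
    v,u=np.nonzero(m);P=pts(c,np.c_[u,v],d[v,u]);
    A=np.c_[P[:,:2]-P[:,:2].mean(0),np.ones(len(P))];print('plane',np.round(np.linalg.lstsq(A,P[:,2],rcond=None)[0],3),P.mean(0).round(3))
cv2.imwrite("pics/topc.png",cv2.resize(p[150:260,180:400],None,fx=3.6,fy=3.6,interpolation=cv2.INTER_CUBIC))
s=cv2.imread("pics/side0.png");cv2.imwrite("pics/sidec.png",cv2.resize(s[210:360,190:360],None,fx=4,fy=4,interpolation=cv2.INTER_CUBIC))
E
```

```text
[222.4 202.1] [59.3 60.2] 9.5
[[0.538, 0.31], [0.691, 0.294], [0.669, 0.145], [0.516, 0.163]]
plane [-0.653 -0.982  0.038] [0.609 0.256 0.038]
[267.2 227.7] [29.  21.5] 5.2
[[0.515, 0.151], [0.569, 0.148], [0.564, 0.076], [0.51, 0.079]]
plane [-2.308 -0.485  0.081] [0.538 0.111 0.081]
[304.3 230.3] [31.8 25.2] 8.1
[[0.508, 0.064], [0.571, 0.057], [0.562, -0.022], [0.498, -0.014]]
plane [-2.594 -0.231  0.075] [0.535 0.021 0.075]
[357.8 219.7] [67.4 61.1] 7.3
[[0.497, -0.02], [0.652, -0.036], [0.633, -0.204], [0.479, -0.185]]
plane [-1.186  0.087  0.035] [ 0.567 -0.122  0.035]
```

View pics/topc.png

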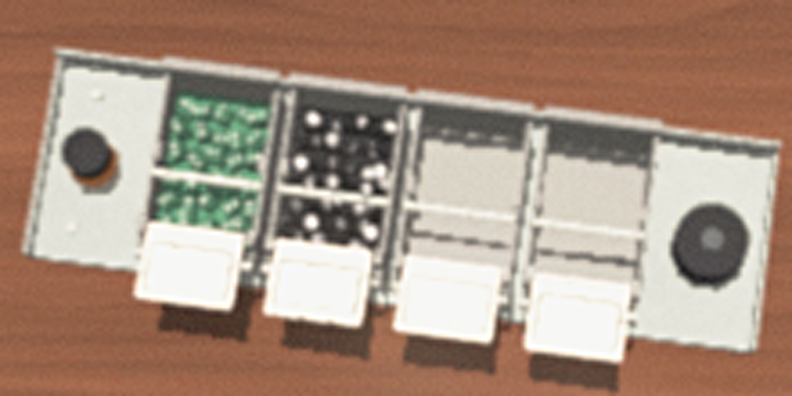

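View pics/sidec.png

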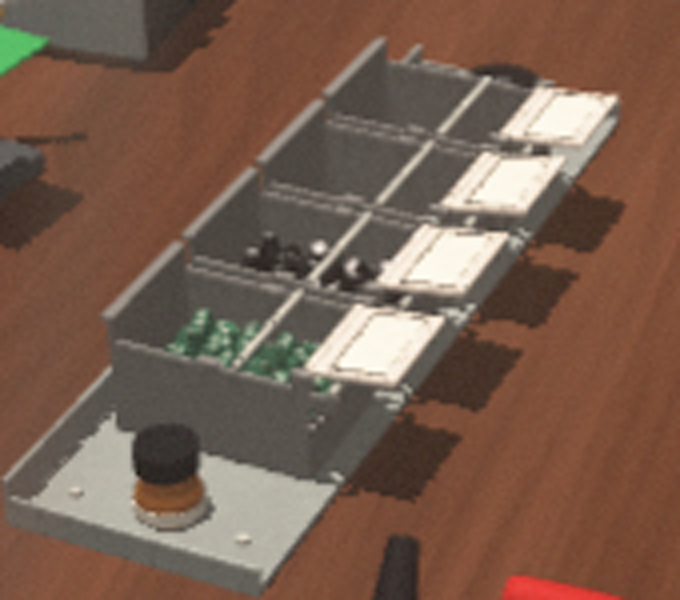

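Both views agree: the two bins at the spool (-y) end are empty. Next I'll use tighter tag masks and cross-check them against the rack geometry.

```bash
python3 - <<'E'
from h import *
p=cv2.imread("pics/top0.png");d=np.load("top0.npy");c=camera_params("top")
for thr in(225,238):
  cs,k=tags("top",p,(210,205,365,260),thr)
  for q in cs:
    r=cv2.minAreaRect(q);b=cv2.boxPoints(r);W=ray(c,b,.078)
    print(thr,np.round(r[0],1),np.round(r[1],1),round(r[2],1),ray(c,[r[0]],.078)[0].round(4), np.linalg.norm(W[1]-W[0]).round(3),np.linalg.norm(W[2]-W[1]).round(3), 'yaw',np.degrees(np.arctan2(*(W[1]-W[2])[[0,1]])).round(1))
    m=np.zeros(d.shape,np.uint8);cv2.drawContours(m,[q],-1,255,-1);m=cv2.erode(m,np.ones((3,3)))
    v,u=np.nonzero(m);print('   z',np.percentile(pts(c,np.c_[u,v],d[v,u])[:,2],[5,50,95]).round(4))
# rack top-surface corners from zoom crop (scale 3.6, off 180,150), plate/lip
zc=np.array([[25,255],[757,350],[780,143],[58,50]])/3.6+[180,150]
W=ray(c,zc,.006);print(W.round(4));print(np.linalg.norm(np.diff(W,axis=0),axis=1).round(3))
# other items height/pos
E
```

```text
225 [231.1 223. ] [29.  20.8] 7.1 [0.5491 0.2034 0.078 ] 0.053 0.073 yaw 6.1
   z [0.0714 0.0776 0.0835]
225 [267.1 227.3] [28.7 21.3] 7.6 [0.54   0.1137 0.078 ] 0.054 0.072 yaw 6.6
   z [0.0721 0.0783 0.0842]
225 [303.  232.3] [29.9 20.6] 7.8 [0.5294 0.0242 0.078 ] 0.052 0.074 yaw 6.8
   z [0.0727 0.0789 0.0853]
225 [341.  237.5] [29.6 21.1] 8.1 [ 0.518  -0.0701  0.078 ] 0.053 0.073 yaw 7.1
   z [0.0722 0.0774 0.0834]
238 [232.2 223.2] [26.3 20.4] 7.6 [0.5486 0.2007 0.078 ] 0.052 0.066 yaw 6.6
   z [0.0715 0.0774 0.0836]
238 [267.9 227.8] [26.5 20.2] 7.1 [0.5388 0.1116 0.078 ] 0.051 0.066 yaw 6.1
   z [0.0721 0.0781 0.0834]
238 [303.9 232.4] [26.4 20.1] 7.4 [0.5289 0.0221 0.078 ] 0.051 0.066 yaw 6.4
   z [0.0728 0.079  0.0851]
238 [340.3 237.5] [27.  20.4] 7.6 [ 0.518  -0.0684  0.078 ] 0.051 0.067 yaw 6.6
   z [0.0723 0.0776 0.0835]
[[ 0.568   0.3298  0.006 ]
 [ 0.5089 -0.201   0.006 ]
 [ 0.6633 -0.2183  0.006 ]
 [ 0.7234  0.3147  0.006 ]]
[0.534 0.155 0.536]
```

```bash
cat >> h.py <<'E'
from scipy.spatial.transform import Rotation as Ro
YAW=np.radians(-6.5)
rx=np.array([np.cos(YAW),np.sin(YAW),0]);ry=np.array([-np.sin(YAW),np.cos(YAW),0]);rz=np.array([0,0,1.])
PA=np.array([.5542,.0192,.072]);PB=np.array([.5433,-.0713,.072])
def frame(alpha,side=0):
    # alpha: deg below horizontal (90=down); side: swing of tool about vertical
    a=np.radians(alpha);z=np.cos(a)*rx-np.sin(a)*rz;y=-ry
    R=Ro.from_matrix(np.c_[np.cross(y,z),y,z])
    return Ro.from_euler('z',side,degrees=True)*R
def plan(pos,R,n=10,jaw=1):
    s=read_state();p=np.array(s["ee_pos"]);R0=Ro.from_quat(s["eef_rot"])
    rv=(R0.inv()*R).as_rotvec();st=Ro.from_rotvec(rv/n);dp=(np.array(pos)-p)/n;Rk=R0
    print('total turn deg',np.degrees(np.linalg.norm(rv)).round(1),'per row mm',(np.linalg.norm(dp)*1000).round(1))
    out=[]
    for k in range(n):
        sh=Rk.inv().apply(dp);out.append([round(float(v),2) for v in np.degrees(rv/n)]+[round(float(v),4) for v in sh]+[jaw]);Rk=Rk*st
    print(out)
def show():
    s=read_state();print('t',round(float(s['time']),2),'p',np.round(s['ee_pos'],4),'z',Ro.from_quat(s['eef_rot']).as_matrix()[:,2].round(3),'y',Ro.from_quat(s['eef_rot']).as_matrix()[:,1].round(3),'q',np.round(s['joint_positions'],2),'f',np.round(s['ft_force'],1),'w',round(float(s['width']),3))
E
python3 -c "
from h import *
show();plan([.38,-.15,.40],frame(90),12)"
```

```text
t 0.1 p [ 0.1417 -0.6084  0.2388] z [-0.     0.001 -1.   ] y [ 0.227 -0.974 -0.001] q [ 1.32  0.33 -0.06  1.46  0.02  1.35 -0.09] f [ 0.2 -0.8 -0.1] w 0.087
total turn deg 19.6 per row mm 45.1
[[-0.01, 0.0, 1.63, 0.028, -0.0327, -0.0134, 1], [-0.01, 0.0, 1.63, 0.0271, -0.0335, -0.0134, 1], [-0.01, 0.0, 1.63, 0.0261, -0.0343, -0.0134, 1], [-0.01, 0.0, 1.63, 0.0251, -0.035, -0.0134, 1], [-0.01, 0.0, 1.63, 0.0241, -0.0357, -0.0134, 1], [-0.01, 0.0, 1.63, 0.0231, -0.0364, -0.0134, 1], [-0.01, 0.0, 1.63, 0.022, -0.037, -0.0134, 1], [-0.01, 0.0, 1.63, 0.021, -0.0376, -0.0134, 1], [-0.01, 0.0, 1.63, 0.0199, -0.0382, -0.0134, 1], [-0.01, 0.0, 1.63, 0.0188, -0.0387, -0.0134, 1], [-0.01, 0.0, 1.63, 0.0177, -0.0393, -0.0134, 1], [-0.01, 0.0, 1.63, 0.0165, -0.0397, -0.0134, 1]]
```

Request:
{"api": "send_rows", "payload": {"steps": [[0, 0, 1.6, 0.028, -0.033, -0.0134, 1], [0, 0, 1.6, 0.027, -0.0335, -0.0134, 1], [0, 0, 1.6, 0.026, -0.0343, -0.0134, 1], [0, 0, 1.6, 0.025, -0.035, -0.0134, 1], [0, 0, 1.6, 0.024, -0.036, -0.0134, 1], [0, 0, 1.6, 0.023, -0.036, -0.0134, 1], [0, 0, 1.6, 0.022, -0.037, -0.0134, 1], [0, 0, 1.6, 0.021, -0.0376, -0.0134, 1], [0, 0, 1.6, 0.02, -0.038, -0.0134, 1], [0, 0, 1.6, 0.019, -0.0387, -0.0134, 1]], "force": 10}}

```text
time: 1.1
ee_pos: [0.3432, -0.2151, 0.3718]
eef_rot: [0.999, -0.035, -0.004, -0.004]
ft_force: [1.4, 0.4, 0.4]
width: 0.0148
```

```bash
python3 -c "
from h import *
show()"
```

```text
t 1.1 p [ 0.3432 -0.2151  0.3718] z [-0.008  0.009 -1.   ] y [-0.071 -0.997 -0.008] q [ 0.97 -0.18 -0.43  1.72 -0.08  1.59 -1.11] f [1.4 0.4 0.4] w 0.015
```

Request:
{"api": "send_rows", "payload": {"steps": [[8, 0, 0, 0, 0, 0, 1], [8, 0, 0, 0, 0, 0, 1], [8, 0, 0, 0, 0, 0, 1], [8, 0, 0, 0, 0, 0, 1], [0, 0, 0, 0, 0, 0, 1], [0, 0, 0, 0, 0, 0, 1], [0, 0, 0, 0, 0, 0, 1], [0, 0, 0, 0, 0, 0, 1], [0, 0, 0, 0, 0, 0, 1], [0, 0, 0, 0, 0, 0, 1]]}}

```text
time: 2.1
ee_pos: [0.3487, -0.2048, 0.3772]
eef_rot: [0.959, -0.025, 0.007, -0.282]
ft_force: [0.7, 0.4, 0.3]
width: 0.0007
```

```bash
python3 -c "
from h import *
show()"
```

```text
t 2.1 p [ 0.3487 -0.2048  0.3772] z [ 0.027  0.541 -0.841] y [-0.043 -0.84  -0.541] q [ 1.04  0.07 -0.29  1.6  -0.43  1.84 -0.92] f [0.7 0.4 0.3] w 0.001
```

```bash
cat > fit.py <<'E'
from h import *
import itertools
from scipy.optimize import least_squares
Q=[[1.3195,.3325,-.0645,1.4605,.022,1.35,-.0885],[.97,-.18,-.43,1.72,-.08,1.59,-1.11],[1.04,.07,-.29,1.60,-.43,1.84,-.92]]
P=[[.1417,-.6084,.2388],[.3432,-.2151,.3718],[.3487,-.2048,.3772]]
Z=[[0,.001,-1],[-.008,.009,-1],[.027,.541,-.841]];Y=[[.227,-.974,-.001],[-.071,-.997,-.008],[-.043,-.84,-.541]]
def fk(q,s,c1,c7,g):
    h,L1,L2,L3,a,b,e=g
    R=Ro.from_euler('Z',s[0]*q[0]+c1)*Ro.from_euler('Y',q[1])
    p=np.array([0,0,h])+R.apply([0,0,L1]); R=R*Ro.from_euler('Z',s[1]*q[2]); p=p+R.apply([a,0,0])
    R=R*Ro.from_euler('Y',q[3]); p=p+R.apply([b,0,L2]); R=R*Ro.from_euler('Z',s[2]*q[4])*Ro.from_euler('Y',q[5])
    p=p+R.apply([e,0,L3]); return p,R*Ro.from_euler('Z',s[3]*q[6]+c7)
if __name__=="__main__":
  best=[]
  for s in itertools.product([1,-1],repeat=4):
    def res(v):
        r=[]
        for q,p,z,y in zip(Q,P,Z,Y):
            pp,R=fk(q,s,v[0],v[1],v[2:]);M=R.as_matrix();r+=list(pp-p)+list(.3*(M[:,2]-z))+list(.3*(M[:,1]-y))
        return np.array(r+list(.003*(v[6:])))
    for c1 in(0,3.1,1.57,-1.57):
     for c7 in(0,1.57,3.14,-1.57):
      o=least_squares(res,[c1,c7,.4,.4,.4,.25,0,0,0]);best.append((o.cost,s,o.x.round(3),np.abs(res(o.x)).max()))
  best.sort(key=lambda t:t[0])
  for b in best[:6]:print(b)
E
python3 fit.py
```

```text
(np.float64(0.0002133028792187704), (-1, -1, -1, -1), array([-0.077,  1.492,  0.342,  0.589,  0.514,  0.317, -0.015,  0.241,
        0.007]), np.float64(0.013550175445521787))
(np.float64(0.0002133028792187737), (-1, -1, -1, -1), array([-0.077,  1.492,  0.342,  0.589,  0.514,  0.317, -0.015,  0.241,
        0.007]), np.float64(0.013550174978643768))
(np.float64(0.00021330287921877373), (-1, -1, -1, -1), array([-0.077,  1.492,  0.342,  0.589,  0.514,  0.317, -0.015,  0.241,
        0.007]), np.float64(0.01355017597412783))
(np.float64(0.00021330287921877486), (-1, -1, -1, -1), array([-0.077,  1.492,  0.342,  0.589,  0.514,  0.317, -0.015,  0.241,
        0.007]), np.float64(0.013550176126150757))
(np.float64(0.00021330287921877595), (-1, -1, -1, -1), array([-0.077,  1.492,  0.342,  0.589,  0.514,  0.317, -0.015,  0.241,
        0.007]), np.float64(0.013550175922364386))
(np.float64(0.00021330287921878218), (-1, -1, -1, -1), array([-0.077,  1.492,  0.342,  0.589,  0.514,  0.317, -0.015,  0.241,
        0.007]), np.float64(0.01355017457846947))
```

```bash
python3 - <<'E'
from fit import *
print(np.round(read_state()['joint_positions'],4),np.round(read_state()['ee_pos'],4),np.round(read_state()['eef_rot'],4))
best=[]
for s in itertools.product([1,-1],repeat=4):
  for c1 in(0,3.1416,1.57,-1.57):
    def res(v):
        r=[]
        for q,z,y in zip(Q,Z,Y):
            M=fk(q,s,c1,v[0],[0]*7)[1].as_matrix();r+=list(M[:,2]-z)+list(M[:,1]-y)
        return np.array(r)
    for c7 in(0,1.57,3.14,-1.57):
        o=least_squares(res,[c7]);best.append((o.cost.round(5),s,c1,o.x.round(3),res(o.x).round(2).tolist()))
best.sort(key=lambda t:t[0])
for b in best[:8:2]:print(b)
E
```

```text
[ 1.0396  0.0694 -0.2939  1.5991 -0.4261  1.8391 -0.9179] [ 0.3487 -0.2048  0.3772] [ 0.9591 -0.0247  0.007  -0.282 ]
(np.float64(9e-05), (-1, -1, -1, -1), 0, array([1.564]), [-0.0, -0.0, 0.0, 0.01, 0.0, 0.0, 0.01, -0.0, 0.0, -0.01, 0.0, 0.0, 0.0, 0.0, 0.0, 0.0, 0.0, -0.0])
(np.float64(9e-05), (-1, -1, -1, -1), 0, array([1.564]), [-0.0, -0.0, 0.0, 0.01, 0.0, 0.0, 0.01, -0.0, 0.0, -0.01, 0.0, 0.0, 0.0, 0.0, 0.0, 0.0, 0.0, -0.0])
(np.float64(0.02057), (-1, -1, 1, -1), -1.57, array([-0.041]), [0.01, -0.04, 0.0, 0.03, 0.01, 0.04, -0.12, 0.07, 0.01, 0.02, 0.0, -0.07, -0.07, -0.02, -0.01, -0.06, -0.01, 0.03])
(np.float64(0.02057), (-1, -1, 1, -1), -1.57, array([6.242]), [0.01, -0.04, 0.0, 0.03, 0.01, 0.04, -0.12, 0.07, 0.01, 0.02, 0.0, -0.07, -0.07, -0.02, -0.01, -0.06, -0.01, 0.03])
```

```bash
cat >> h.py <<'E'
import json
def log():
    s=read_state()
    with open('log.jsonl','a') as f:f.write(json.dumps([np.array(s[k]).tolist() for k in('joint_positions','ee_pos','eef_rot','joint_vel')])+'\n')
_show=show
def show(): _show();log()
E
python3 -c "
from h import *
show()"
```

```text
t 2.1 p [ 0.3487 -0.2048  0.3772] z [ 0.027  0.541 -0.841] y [-0.043 -0.84  -0.541] q [ 1.04  0.07 -0.29  1.6  -0.43  1.84 -0.92] f [0.7 0.4 0.3] w 0.001
```

Request:
{"api": "send_rows", "payload": {"steps": [[-8, 0, 0, 0, 0, 0, 1], [-8, 0, 0, 0, 0, 0, 1], [-8, 0, 0, 0, 0, 0, 1], [-8, 0, 0, 0, 0, 0, 1], [-8, 0, 0, 0, 0, 0, 1], [-8, 0, 0, 0, 0, 0, 1], [-8, 0, 0, 0, 0, 0, 1], [-8, 0, 0, 0, 0, 0, 1], [-8, 0, 0, 0, 0, 0, 1], [0, 0, 0, 0, 0, 0, 1]]}}

```text
time: 3.1
ee_pos: [0.352, -0.2019, 0.3845]
eef_rot: [0.931, -0.022, -0.0, 0.365]
ft_force: [0.4, -1.0, 0.6]
width: 0.0007
```

```bash
python3 -c "
from h import *
show()"
```

```text
t 3.1 p [ 0.352  -0.2019  0.3845] z [-0.016 -0.68  -0.733] y [-0.041 -0.732  0.68 ] q [ 0.91 -0.39 -0.83  1.95  0.47  1.41 -1.57] f [ 0.4 -1.   0.6] w 0.001
```

```bash
cat > fit2.py <<'E'
from h import *
def chain(q):
    R=Ro.identity();out=[]
    for i,ax in enumerate('ZYZYZYZ'):
        R=R*Ro.from_euler(ax,(-q[i] if ax=='Z' else q[i])+(np.pi/2 if i==6 else 0));out.append(R)
    return out
BAS=[(0,2),(1,1),(1,2),(2,0),(2,1),(3,0),(3,1),(3,2),(5,0),(5,1),(5,2)]
def row(q):
    C=[np.eye(3)]+[r.as_matrix() for r in chain(q)]
    return np.c_[C[1][:,[2,1]],C[2][:,[0,1,2]],C[3][:,[0,1]],C[4],C[6]]  # 13 cols
def load():
    D=[json.loads(l) for l in open('log.jsonl')]
    D+=[[[1.3195,.3325,-.0645,1.4605,.022,1.35,-.0885],[.1417,-.6084,.2388],None],[[.97,-.18,-.43,1.72,-.08,1.59,-1.11],[.3432,-.2151,.3718],None]]
    return D
def geom(lam=.01):
    D=load();A=np.vstack([row(d[0]) for d in D]);b=np.concatenate([d[1] for d in D])
    n=A.shape[1];pri=np.array([.35,0,0,0,.45,0,0,0,0,.45,0,0,.3])
    g=np.linalg.lstsq(np.vstack([A,lam*np.eye(n)]),np.r_[b,lam*pri],rcond=None)[0]
    return g,A@g-b
if __name__=='__main__':
    g,r=geom();print(g.round(3),np.abs(r).max().round(4))
    D=load();print(chain(D[-3][0])[3].as_matrix()[:,2].round(2))
E
python3 fit2.py
```

```text
[ 0.256  0.001 -0.01   0.001  0.488 -0.01  -0.02   0.038 -0.02   0.518
  0.014 -0.009  0.334] 0.0007
[ 0.98 -0.15 -0.1 ]
```

```bash
cat > ik.py <<'E'
from fit2 import *
from scipy.optimize import least_squares
LO=np.array([-2.6,-.5,-1.47,.16,-1.27,.06,-2.6]);HI=np.array([2.6,2.12,1.34,2.42,4.41,2.06,2.6])
G,_=geom()
def err(q,p,R,q0=None):
    e=np.r_[row(q)@G-p,.3*(R.inv()*chain(q)[-1]).as_rotvec()]
    return e if q0 is None else np.r_[e,.002*(q-q0)]
def ik(p,R,q0,reg=True):
    o=least_squares(err,np.clip(q0,LO+.03,HI-.03),bounds=(LO+.02,HI-.02),args=(p,R,q0 if reg else None))
    return o.x,np.abs(err(o.x,p,R)).max()
E
python3 - <<'E'
from ik import *
rng=np.random.default_rng(0)
for P0 in(PA,PB):
  for al in(20,35,45,60):
    for side in(0,180):
      R=frame(al)*Ro.from_euler('z',side,degrees=True)
      tcp=P0+rx*-.028+rz*(-.015)-.017*R.as_matrix()[:,2]
      sols=[]
      for k in range(25):
        q,e=ik(tcp,R,rng.uniform(LO,HI),False)
        if e<.002:sols.append(q)
      print(P0[1],al,side,len(sols));
      if sols:
        S=np.array(sols);i=np.argmax(np.min(np.minimum(S-LO,HI-S),axis=1));print('   ',S[i].round(2), S[:, 4].round(1))
E
```

```text
0.0192 20 0 0
0.0192 20 180 0
0.0192 35 0 0
0.0192 35 180 0
0.0192 45 0 0
0.0192 45 180 0
0.0192 60 0 11
    [-0.69  0.07  0.42  2.27  0.47  0.36 -2.36] [ 0.7  0.6  0.8  0.8  0.   0.5 -0.3  0.6  0.6 -0.3  0.6]
0.0192 60 180 14
    [-0.53  0.06  0.27  2.27  0.5   0.37  0.76] [0.5 0.3 0.7 0.8 0.8 0.2 0.4 0.6 0.5 0.5 0.5 0.4 0.6 0.6]
-0.0713 20 0 0
-0.0713 20 180 0
-0.0713 35 0 0
-0.0713 35 180 0
-0.0713 45 0 0
-0.0713 45 180 0
-0.0713 60 0 13
    [-0.04  0.03  0.04  2.28  0.18  0.31 -1.84] [ 0.2  0.3  0.1  0.2 -0.3 -0.2  0.2  0.2  0.3  0.3  0.3  0.2  0.3]
-0.0713 60 180 15
    [-0.15  0.04  0.15  2.28  0.18  0.31  1.3 ] [0.2 0.2 0.2 0.3 0.1 0.2 0.2 0.2 0.2 0.3 0.2 0.2 0.3 0.2 0.2]
```

Request:
{"api": "send_rows", "payload": {"steps": [[8, 0, 0, 0, 0, 0, 1], [8, 0, 0, 0, 0, 0, 1], [8, 0, 0, 0, 0, 0, 1], [8, 0, 0, 0, 0, 0, 1], [8, 0, 0, 0, 0, 0, 1], [0, 0, -8.5, 0, 0, 0, 1], [0, 0, -8.5, 0, 0, 0, 1], [0, 0, -8.5, 0, 0, 0, 1], [0, 0, -8.5, 0, 0, 0, 1], [0, 0, -8.5, 0, 0, 0, 1]]}}

```text
time: 4.1
ee_pos: [0.3537, -0.208, 0.3938]
eef_rot: [0.936, 0.351, 0.02, 0.007]
ft_force: [0.8, 0.0, 0.7]
width: 0.0004
```

Request:
{"api": "send_rows", "payload": {"steps": [[0, 0, -8.5, 0, 0, 0, 1], [0, 0, -8.5, 0, 0, 0, 1], [0, 0, -8.5, 0, 0, 0, 1], [0, 0, -8.5, 0, 0, 0, 1], [0, 0, -8.5, 0, 0, 0, 1], [0, 0, -8.5, 0, 0, 0, 1], [0, 0, -8.5, 0, 0, 0, 1], [0, 0, -8.5, 0, 0, 0, 1], [0, 0, -8.5, 0, 0, 0, 1], [0, 0, -8.5, 0, 0, 0, 1]]}}

```text
time: 5.1
ee_pos: [0.354, -0.2173, 0.4023]
eef_rot: [0.445, 0.895, 0.026, 0.026]
ft_force: [-0.2, -0.3, 0.3]
width: 0.0007
```

```bash
cat >> h.py <<'E'
FL=Ro.from_euler('z',180,degrees=True)
def F(al): return frame(al)*FL
def tcp_for(P,al,dx,dz,corner='front'):
    """TCP so the tip corner (front-upper or back-lower, +-9.5mm) or 'mid' sits at P+dx*rx+dz*rz"""
    a=np.radians(al);z=np.cos(a)*rx-np.sin(a)*rz;n=np.sin(a)*rx+np.cos(a)*rz
    k={'front':.0095,'mid':0,'back':-.0095}[corner]
    return P+dx*rx+dz*rz-k*n-.017*z
E
python3 -c "
from h import *
show();plan([.40,-.07,.22],F(75),10)"
```

```text
t 5.1 p [ 0.354  -0.2173  0.4023] z [ 0.069  0.025 -0.997] y [0.795 0.602 0.07 ] q [ 0.67 -0.2  -0.15  1.69 -0.09  1.6   1.16] f [-0.2 -0.3  0.3] w 0.001
total turn deg 48.0 per row mm 23.9
[[-0.28, -1.13, -4.65, 0.0094, 0.0113, 0.0189, 1], [-0.28, -1.13, -4.65, 0.0088, 0.0119, 0.0187, 1], [-0.28, -1.13, -4.65, 0.0082, 0.0125, 0.0186, 1], [-0.28, -1.13, -4.65, 0.0075, 0.013, 0.0185, 1], [-0.28, -1.13, -4.65, 0.0068, 0.0135, 0.0185, 1], [-0.28, -1.13, -4.65, 0.0061, 0.014, 0.0184, 1], [-0.28, -1.13, -4.65, 0.0053, 0.0143, 0.0184, 1], [-0.28, -1.13, -4.65, 0.0045, 0.0147, 0.0183, 1], [-0.28, -1.13, -4.65, 0.0036, 0.0149, 0.0183, 1], [-0.28, -1.13, -4.65, 0.0028, 0.0151, 0.0183, 1]]
```

Request:
{"api": "send_rows", "payload": {"steps": [[-0.28, -1.13, -4.65, 0.0094, 0.0113, 0.0189, 1], [-0.28, -1.13, -4.65, 0.0088, 0.0119, 0.0187, 1], [-0.28, -1.13, -4.65, 0.0082, 0.0125, 0.0186, 1], [-0.28, -1.13, -4.65, 0.0075, 0.013, 0.0185, 1], [-0.28, -1.13, -4.65, 0.0068, 0.0135, 0.0185, 1], [-0.28, -1.13, -4.65, 0.0061, 0.014, 0.0184, 1], [-0.28, -1.13, -4.65, 0.0053, 0.0143, 0.0184, 1], [-0.28, -1.13, -4.65, 0.0045, 0.0147, 0.0183, 1], [-0.28, -1.13, -4.65, 0.0036, 0.0149, 0.0183, 1], [0, 0, 0, 0, 0, 0, 1]]}}

```text
time: 6.1
ee_pos: [0.4008, -0.0873, 0.2434]
eef_rot: [0.086, 0.987, 0.008, 0.135]
ft_force: [0.1, 0.3, -0.4]
width: 0.0002
```

```bash
python3 - <<'E'
from h import *
show()
# approach point: front corner 30 mm ahead of edge, z low
plan(tcp_for(PB,60,-.080,-.020),F(60),10)
p,d=camera("wrist");cv2.imwrite("pics/w1.png",p)
p,d=camera("side");cv2.imwrite("pics/s1.png",p[100:400,150:550])
E
```

```text
t 6.1 p [ 0.4008 -0.0873  0.2434] z [ 0.269 -0.007 -0.963] y [0.168 0.985 0.04 ] q [ 0.46 -0.35 -0.26  2.15 -0.15  1.07  1.65] f [ 0.1  0.3 -0.4] w 0.0
total turn deg 15.0 per row mm 18.9
[[0.09, -1.45, -0.38, 0.0009, 0.0027, 0.0187, 1], [0.09, -1.45, -0.38, 0.0013, 0.0028, 0.0187, 1], [0.09, -1.45, -0.38, 0.0018, 0.0028, 0.0186, 1], [0.09, -1.45, -0.38, 0.0022, 0.0028, 0.0186, 1], [0.09, -1.45, -0.38, 0.0027, 0.0029, 0.0185, 1], [0.09, -1.45, -0.38, 0.0031, 0.0029, 0.0184, 1], [0.09, -1.45, -0.38, 0.0036, 0.003, 0.0183, 1], [0.09, -1.45, -0.38, 0.004, 0.003, 0.0182, 1], [0.09, -1.45, -0.38, 0.0045, 0.0031, 0.0181, 1], [0.09, -1.45, -0.38, 0.0049, 0.0031, 0.018, 1]]
```

View pics/w1.png

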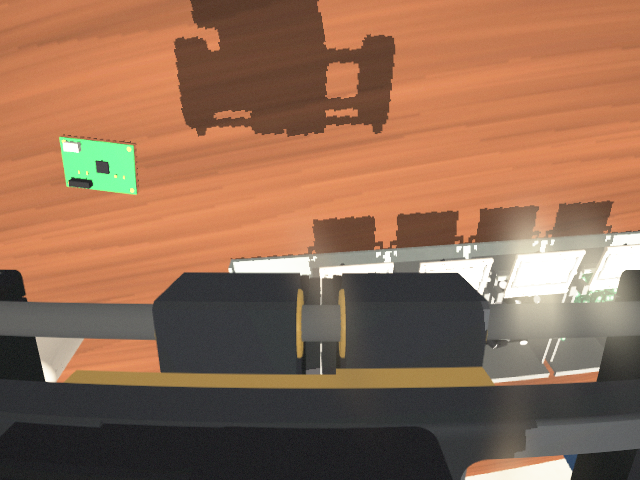

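View pics/s1.png

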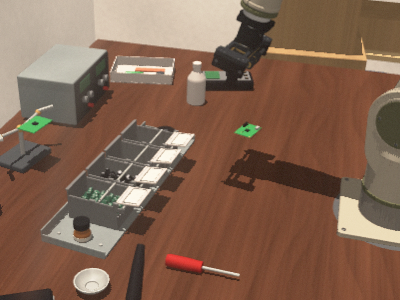

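The wrist view shows the four tags at the bottom (px y≈270, the two empties around x 355 and 450) and the pcb at (100,165), well clear. The camera sits on the robot side of the tool. I'll check how far it sticks out.

```bash
python3 - <<'E'
from h import *
s=read_state();c=camera_params("wrist");T=np.array(c["world_from_camera"])
print(Ro.from_quat(s['eef_rot']).inv().apply(T[:3,3]-s['ee_pos']).round(3))
t=camera_params("top")
print('pcb',ray(t,[[427,298]],.003).round(3),'spool',ray(t,[[377,217]],.038).round(3))
E
```

```text
[ 0.068 -0.    -0.146]
pcb [[ 0.38  -0.294  0.003]] spool [[ 0.581 -0.163  0.038]]
```

Request:
{"api": "send_rows", "payload": {"steps": [[0.1, -1.5, -0.4, 0.0009, 0.0027, 0.0187, 1], [0.1, -1.5, -0.4, 0.0013, 0.0028, 0.0187, 1], [0.1, -1.5, -0.4, 0.0018, 0.0028, 0.0186, 1], [0.1, -1.5, -0.4, 0.0022, 0.0028, 0.0186, 1], [0.1, -1.5, -0.4, 0.0027, 0.0029, 0.0185, 1], [0.1, -1.5, -0.4, 0.0031, 0.0029, 0.0184, 1], [0.1, -1.5, -0.4, 0.0036, 0.003, 0.0183, 1], [0.1, -1.5, -0.4, 0, 0, 0, 1], [0.1, -1.5, -0.4, 0, 0, 0, 1], [0, 0, 0, 0, 0, 0, 1]]}}

```text
time: 7.2
ee_pos: [0.4476, -0.0815, 0.1323]
eef_rot: [0.077, 0.963, -0.011, 0.259]
ft_force: [-0.9, -0.9, -0.0]
width: 0.0007
```

```bash
python3 - <<'E'
from h import *
show()
plan(tcp_for(PB,58,-.072,-.020),F(58),10)
p,d=camera("side");cv2.imwrite("pics/s2.png",cv2.resize(p[100:340,200:460],None,fx=2.5,fy=2.5))
E
```

```text
t 7.2 p [ 0.4476 -0.0815  0.1323] z [ 0.497 -0.062 -0.865] y [0.154 0.988 0.018] q [ 0.61 -0.28 -0.49  2.41 -0.27  0.47  1.72] f [-0.9 -0.9 -0. ] w 0.001
total turn deg 3.2 per row mm 7.4
[[-0.03, -0.19, -0.25, 0.0032, 0.002, 0.0064, 1], [-0.03, -0.19, -0.25, 0.0032, 0.002, 0.0064, 1], [-0.03, -0.19, -0.25, 0.0032, 0.002, 0.0063, 1], [-0.03, -0.19, -0.25, 0.0033, 0.002, 0.0063, 1], [-0.03, -0.19, -0.25, 0.0033, 0.002, 0.0063, 1], [-0.03, -0.19, -0.25, 0.0033, 0.002, 0.0063, 1], [-0.03, -0.19, -0.25, 0.0033, 0.0021, 0.0063, 1], [-0.03, -0.19, -0.25, 0.0033, 0.0021, 0.0063, 1], [-0.03, -0.19, -0.25, 0.0033, 0.0021, 0.0063, 1], [-0.03, -0.19, -0.25, 0.0033, 0.0021, 0.0063, 1]]
```

View pics/s2.png

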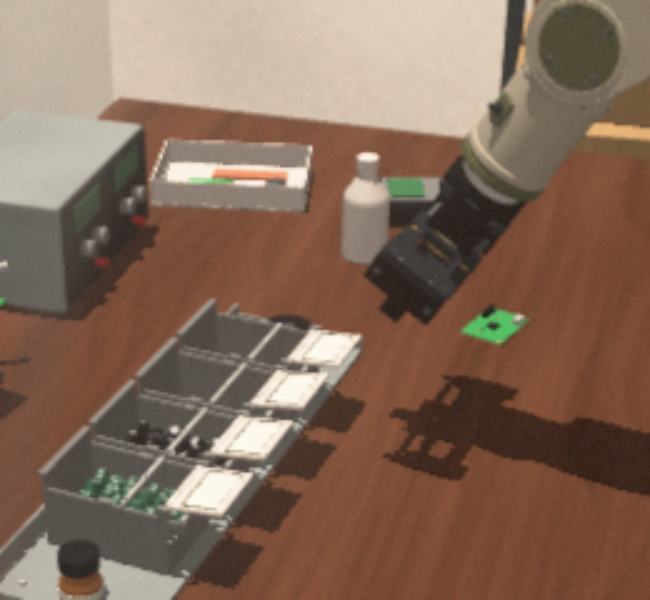

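```bash
python3 - <<'E'
from ik import *
q0=np.array(read_state()['joint_positions']);print(q0.round(3),np.abs(geom()[1]).max().round(4))
for al in(58,62,66):
  for dx,dz in((-.075,-.02),(-.065,-.02),(-.038,-.02),(-.034,.0),(-.03,.02),(-.02,.04)):
    q,e=ik(tcp_for(PB,al,dx,dz),F(al),q0);print(al,dx,dz,q.round(2),e.round(4))
E
```

```text
[ 0.608 -0.28  -0.488  2.409 -0.266  0.467  1.719] 0.0024
58 -0.075 -0.02 [ 1.59 -0.26 -1.45  2.4  -0.78  0.34  2.22] 0.0155
58 -0.065 -0.02 [ 1.56 -0.16 -1.45  2.4  -0.55  0.27  2.02] 0.0107
58 -0.038 -0.02 [ 0.95 -0.   -0.92  2.4   0.24  0.19  1.27] 0.0003
58 -0.034 0.0 [ 0.64 -0.06 -0.62  2.39  0.07  0.24  1.41] 0.0001
58 -0.03 0.02 [ 0.65 -0.1  -0.61  2.37 -0.03  0.3   1.5 ] 0.0
58 -0.02 0.04 [ 0.64 -0.12 -0.6   2.33 -0.06  0.35  1.53] 0.0
62 -0.075 -0.02 [ 1.52 -0.22 -1.39  2.4  -0.62  0.36  2.07] 0.0036
62 -0.065 -0.02 [ 1.11 -0.07 -1.06  2.4  -0.1   0.29  1.59] 0.0004
62 -0.038 -0.02 [ 0.54  0.   -0.53  2.36  0.16  0.3   1.33] 0.0001
62 -0.034 0.0 [ 0.59 -0.04 -0.56  2.34  0.07  0.35  1.42] 0.0
62 -0.03 0.02 [ 0.61 -0.07 -0.58  2.31  0.01  0.4   1.48] 0.0
62 -0.02 0.04 [ 0.61 -0.08 -0.57  2.27 -0.02  0.45  1.5 ] 0.0
66 -0.075 -0.02 [ 0.6  -0.07 -0.58  2.38  0.01  0.39  1.47] 0.0
66 -0.065 -0.02 [ 0.58 -0.04 -0.56  2.36  0.05  0.39  1.44] 0.0
66 -0.038 -0.02 [ 0.52  0.03 -0.5   2.31  0.13  0.4   1.37] 0.0
66 -0.034 0.0 [ 0.55 -0.01 -0.53  2.28  0.08  0.45  1.42] 0.0
66 -0.03 0.02 [ 0.58 -0.04 -0.55  2.25  0.03  0.5   1.46] 0.0
66 -0.02 0.04 [ 0.58 -0.05 -0.55  2.21  0.01  0.55  1.48] 0.0
```

```bash
python3 - <<'E'
from ik import *
q0=np.array(read_state()['joint_positions'])
for dx,dz in((-.075,-.033),(-.055,-.033),(-.036,-.033)):
    q,e=ik(tcp_for(PB,66,dx,dz),F(66),q0);print(dx,dz,q.round(2),e.round(4))
plan(tcp_for(PB,66,-.073,-.033),F(66),10)
E
```

```text
-0.075 -0.033 [ 0.58 -0.03 -0.56  2.4   0.07  0.36  1.41] 0.0
-0.055 -0.033 [ 0.52  0.02 -0.51  2.35  0.13  0.36  1.36] 0.0
-0.036 -0.033 [ 0.47  0.06 -0.46  2.31  0.18  0.37  1.32] 0.0
total turn deg 6.6 per row mm 8.5
[[-0.02, 0.61, -0.26, 0.0038, 0.002, 0.0073, 1], [-0.02, 0.61, -0.26, 0.0037, 0.002, 0.0074, 1], [-0.02, 0.61, -0.26, 0.0036, 0.002, 0.0074, 1], [-0.02, 0.61, -0.26, 0.0035, 0.002, 0.0074, 1], [-0.02, 0.61, -0.26, 0.0034, 0.002, 0.0075, 1], [-0.02, 0.61, -0.26, 0.0033, 0.002, 0.0075, 1], [-0.02, 0.61, -0.26, 0.0032, 0.002, 0.0076, 1], [-0.02, 0.61, -0.26, 0.0031, 0.0021, 0.0076, 1], [-0.02, 0.61, -0.26, 0.0031, 0.0021, 0.0076, 1], [-0.02, 0.61, -0.26, 0.003, 0.0021, 0.0077, 1]]
```

Request:
{"api": "send_rows", "payload": {"steps": [[0, 1.2, -0.3, 0.0038, 0.002, 0.0073, 1], [0, 1.2, -0.3, 0.0037, 0.002, 0.0074, 1], [0, 1.2, -0.3, 0.0036, 0.002, 0.0074, 1], [0, 1.2, -0.3, 0.0035, 0.002, 0.0074, 1], [0, 0.6, -0.3, 0.0034, 0.002, 0.0075, 1], [0, 0.6, -0.3, 0.0033, 0.002, 0.0075, 1], [0, 0, -0.3, 0.0032, 0.002, 0.0076, 1], [0, 0, -0.3, 0.0031, 0.002, 0.0076, 1], [0, 0, -0.3, 0.0031, 0.002, 0.0076, 1], [0, 0, -0.3, 0.003, 0.002, 0.0077, 1]]}}

```text
time: 8.25
ee_pos: [0.4592, -0.0569, 0.0472]
eef_rot: [0.049, 0.978, -0.01, 0.203]
ft_force: [-0.8, -0.1, 0.4]
width: 0.001
```

```bash
cat >> h.py <<'E'
def corner(P):
    s=read_state();M=Ro.from_quat(s['eef_rot']).as_matrix();c=np.array(s['ee_pos'])+.017*M[:,2]
    for n,k in(('front',-.0095),('back',.0095)):
        r=c+k*M[:,0]-P;print(n,'rel x,y,z mm',(1000*np.array([r@rx,r@ry,r[2]])).round(1),end=' ')
    print('alpha',np.degrees(np.arcsin(-M[2,2])).round(1))
E
python3 - <<'E'
from h import *
show();corner(PB)
plan(tcp_for(PB,66,-.073,-.033),F(66),5)
plan(tcp_for(PB,66,-.036,-.033),F(66),10)
p,d=camera("side");cv2.imwrite("pics/s3.png",cv2.resize(p[160:320,250:460],None,fx=3.5,fy=3.5))
E
```

```text
t 8.25 p [ 0.4592 -0.0569  0.0472] z [ 0.396 -0.04  -0.918] y [ 0.1    0.995 -0.   ] q [ 0.67 -0.   -0.66  2.37  0.1   0.36  1.39] f [-0.8 -0.1  0.4] w 0.001
front rel x,y,z mm [-69.7   5.  -36.6] back rel x,y,z mm [-87.1   4.8 -44.2] alpha 66.6
total turn deg 0.9 per row mm 1.4
[[0.06, -0.11, 0.14, 0.0004, -0.0009, -0.0009, 1], [0.06, -0.11, 0.14, 0.0004, -0.001, -0.0009, 1], [0.06, -0.11, 0.14, 0.0004, -0.001, -0.0009, 1], [0.06, -0.11, 0.14, 0.0004, -0.001, -0.0009, 1], [0.06, -0.11, 0.14, 0.0003, -0.001, -0.0009, 1]]
total turn deg 0.9 per row mm 3.4
[[0.03, -0.06, 0.07, -0.0032, -0.0005, 0.001, 1], [0.03, -0.06, 0.07, -0.0032, -0.0005, 0.001, 1], [0.03, -0.06, 0.07, -0.0032, -0.0005, 0.001, 1], [0.03, -0.06, 0.07, -0.0032, -0.0005, 0.001, 1], [0.03, -0.06, 0.07, -0.0032, -0.0005, 0.001, 1], [0.03, -0.06, 0.07, -0.0032, -0.0005, 0.001, 1], [0.03, -0.06, 0.07, -0.0032, -0.0005, 0.001, 1], [0.03, -0.06, 0.07, -0.0032, -0.0005, 0.001, 1], [0.03, -0.06, 0.07, -0.0032, -0.0005, 0.001, 1], [0.03, -0.06, 0.07, -0.0032, -0.0005, 0.001, 1]]
```

View pics/s3.png

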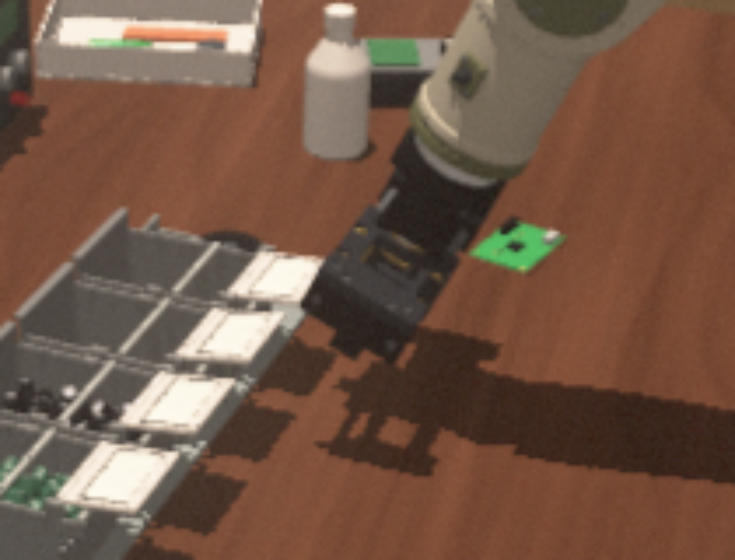

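Request:
{"api": "send_rows", "payload": {"steps": [[0, -0.06, 0.07, -0.0032, -0.0006, 0.001, 1], [0, -0.06, 0.07, -0.0032, -0.0006, 0.001, 1], [0, -0.06, 0.07, -0.0032, -0.0006, 0.001, 1], [0, -0.06, 0.07, -0.0032, -0.0006, 0.001, 1], [0, -0.06, 0.07, -0.0032, -0.0006, 0.001, 1], [0, -0.06, 0.07, -0.0032, -0.0006, 0.001, 1], [0, -0.06, 0.07, -0.0032, -0.0006, 0.001, 1], [0, -0.06, 0.07, -0.0032, -0.0006, 0.001, 1], [0, -0.06, 0.07, -0.0032, -0.0006, 0.001, 1], [0, -0.06, 0.07, -0.0032, -0.0006, 0.001, 1]]}}

```text
time: 9.3
ee_pos: [0.4914, -0.0654, 0.0479]
eef_rot: [0.055, 0.978, -0.009, 0.203]
ft_force: [-21.9, 9.3, 1.9]
width: 0.0004
```

```bash
python3 - <<'E'
from h import *
show();corner(PB)
plan(tcp_for(PB,66,-.036,0),F(66),10)
p,d=camera("side");cv2.imwrite("pics/s4.png",cv2.resize(p[160:320,250:460],None,fx=3.5,fy=3.5))
E
```

```text
t 9.3 p [ 0.4914 -0.0654  0.0479] z [ 0.396 -0.039 -0.917] y [0.11  0.994 0.005] q [ 0.66  0.08 -0.64  2.3   0.21  0.37  1.31] f [-21.9   9.3   1.9] w 0.0
front rel x,y,z mm [-36.8   0.1 -36. ] back rel x,y,z mm [-54.2   0.1 -43.5] alpha 66.5
total turn deg 0.6 per row mm 3.6
[[0.03, -0.05, 0.0, -0.0015, 0.0, -0.0033, 1], [0.03, -0.05, 0.0, -0.0015, 0.0, -0.0033, 1], [0.03, -0.05, 0.0, -0.0015, 0.0, -0.0033, 1], [0.03, -0.05, 0.0, -0.0015, 0.0, -0.0033, 1], [0.03, -0.05, 0.0, -0.0015, 0.0, -0.0033, 1], [0.03, -0.05, 0.0, -0.0015, 0.0, -0.0033, 1], [0.03, -0.05, 0.0, -0.0015, 0.0, -0.0032, 1], [0.03, -0.05, 0.0, -0.0015, 0.0, -0.0032, 1], [0.03, -0.05, 0.0, -0.0015, 0.0, -0.0032, 1], [0.03, -0.05, 0.0, -0.0015, 0.0, -0.0032, 1]]
```

View pics/s4.png

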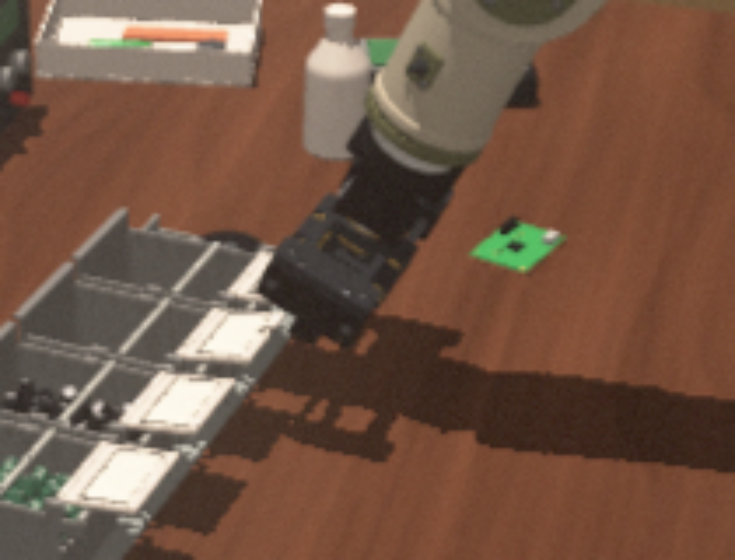

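Contact force is 22 N, so the tag edge is being pushed end-on by a finger that is thicker higher up. I'll back off first.

Request:
{"api": "send_rows", "payload": {"steps": [[0, 0, 0, 0.004, 0, -0.0015, 1], [0, 0, 0, 0.003, 0, -0.001, 1], [0, 0, 0, 0.003, 0, -0.001, 1], [0, 0, 0, 0, 0, 0, 1], [0, 0, 0, 0, 0, 0, 1], [0, 0, 0, 0, 0, 0, 1], [0, 0, 0, 0, 0, 0, 1], [0, 0, 0, 0, 0, 0, 1], [0, 0, 0, 0, 0, 0, 1], [0, 0, 0, 0, 0, 0, 1]]}}

```text
time: 10.35
ee_pos: [0.4809, -0.0643, 0.0471]
eef_rot: [0.055, 0.978, -0.009, 0.203]
ft_force: [0.7, 0.1, 0.6]
width: 0.0003
```

```bash
python3 - <<'E'
from h import *
show();corner(PB)
p,d=camera("top");cv2.imwrite("pics/t4.png",cv2.resize(p[180:260,280:400],None,fx=6,fy=6,interpolation=cv2.INTER_CUBIC))
p,d=camera("side");cv2.imwrite("pics/s5.png",cv2.resize(p[190:290,290:400],None,fx=6,fy=6,interpolation=cv2.INTER_CUBIC))
E
```

```text
t 10.35 p [ 0.4809 -0.0643  0.0471] z [ 0.396 -0.039 -0.917] y [0.11  0.994 0.005] q [ 0.67  0.06 -0.65  2.32  0.18  0.37  1.33] f [0.7 0.1 0.6] w 0.0
front rel x,y,z mm [-47.3   0.  -36.7] back rel x,y,z mm [-64.8   0.  -44.3] alpha 66.5
```

View pics/t4.png

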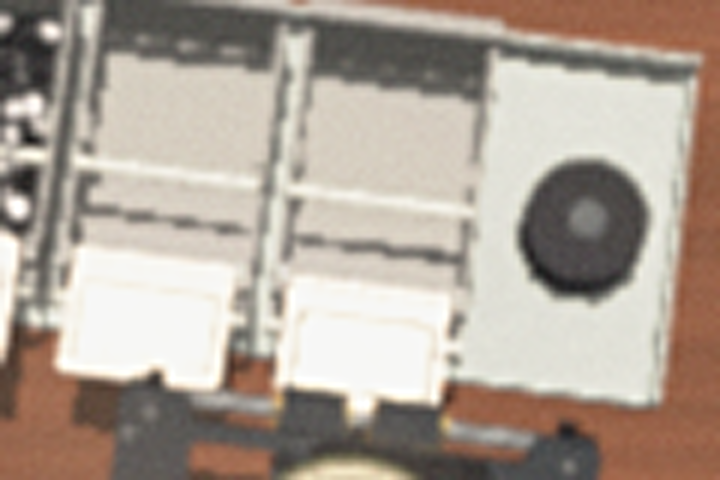

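View pics/s5.png

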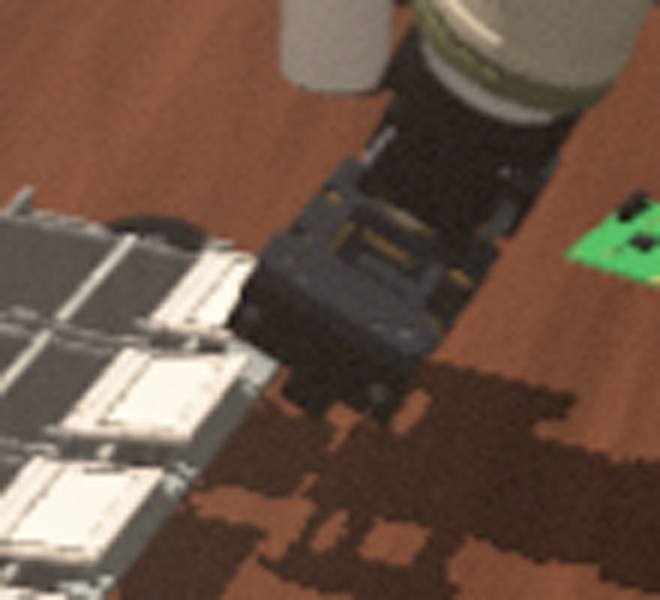

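The side view shows a wide block higher up on the gripper, with slim fingers only near the tip. I'll insert less deeply, with the tip nearer the edge.

```bash
python3 - <<'E'
from h import *
plan(tcp_for(PB,66,-.044,-.015),F(66),10)
E
```

```text
total turn deg 0.6 per row mm 2.2
[[0.04, -0.05, 0.0, -0.0012, 0.0, -0.0019, 1], [0.04, -0.05, 0.0, -0.0012, 0.0, -0.0018, 1], [0.04, -0.05, 0.0, -0.0012, 0.0, -0.0018, 1], [0.04, -0.05, 0.0, -0.0012, 0.0, -0.0018, 1], [0.04, -0.05, 0.0, -0.0012, 0.0, -0.0018, 1], [0.04, -0.05, 0.0, -0.0012, 0.0, -0.0018, 1], [0.04, -0.05, 0.0, -0.0012, 0.0, -0.0018, 1], [0.04, -0.05, 0.0, -0.0012, 0.0, -0.0018, 1], [0.04, -0.05, 0.0, -0.0012, 0.0, -0.0018, 1], [0.04, -0.05, 0.0, -0.0012, 0.0, -0.0018, 1]]
```

Request:
{"api": "send_rows", "payload": {"steps": [[0, 0, 0, 0, 0, -0.003, 1], [0, 0, 0, -0.001, 0, -0.003, 1], [0, 0, 0, -0.001, 0, -0.003, 1], [0, 0, 0, -0.001, 0, -0.003, 1], [0, 0, 0, -0.002, 0, -0.003, 1], [0, 0, 0, -0.002, 0, -0.002, 1], [0, 0, 0, -0.002, 0, -0.001, 1], [0, 0, 0, -0.002, 0, 0, 1], [0, 0, 0, 0, 0, 0, 1], [0, 0, 0, 0, 0, 0, 1]]}}

```text
time: 11.45
ee_pos: [0.4815, -0.0645, 0.0685]
eef_rot: [0.055, 0.978, -0.009, 0.201]
ft_force: [-0.1, -0.1, 0.2]
width: 0.0005
```

```bash
python3 - <<'E'
from h import *
show();corner(PB)
plan(tcp_for(PB,66,-.043,.0),F(66),5)
p,d=camera("side");cv2.imwrite("pics/s6.png",cv2.resize(p[190:290,290:400],None,fx=6,fy=6,interpolation=cv2.INTER_CUBIC))
E
```

```text
t 11.45 p [ 0.4815 -0.0645  0.0685] z [ 0.392 -0.039 -0.919] y [0.11  0.994 0.005] q [ 0.69  0.01 -0.66  2.3   0.08  0.43  1.42] f [-0.1 -0.1  0.2] w 0.001
front rel x,y,z mm [-46.7  -0.1 -15.4] back rel x,y,z mm [-64.2  -0.1 -22.9] alpha 66.8
total turn deg 0.9 per row mm 3.1
[[0.07, -0.17, 0.01, -0.0018, 0.0001, -0.0025, 1], [0.07, -0.17, 0.01, -0.0019, 0.0001, -0.0025, 1], [0.07, -0.17, 0.01, -0.0019, 0.0001, -0.0025, 1], [0.07, -0.17, 0.01, -0.0019, 0.0001, -0.0025, 1], [0.07, -0.17, 0.01, -0.0019, 0.0, -0.0025, 1]]
```

View pics/s6.png

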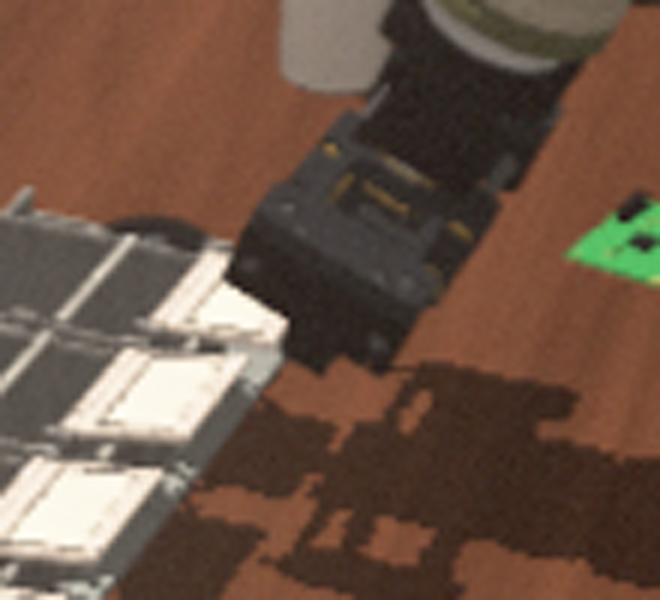

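Request:
{"api": "send_rows", "payload": {"steps": [[0, 0, 0, -0.003, 0, 0.0015, 1], [0, 0, 0, -0.003, 0, 0.001, 1], [0, 0, 0, -0.001, 0, -0.002, 1], [0, 0, 0, -0.001, 0, -0.003, 1], [0, 0, 0, -0.001, 0, -0.003, 1], [0, 0, 0, -0.001, 0, -0.003, 1], [0, 0, 0, -0.0012, 0, -0.003, 1], [0, 0, 0, -0.0012, 0, -0.003, 1], [0, 0, 0, -0.0012, 0, -0.003, 1], [0, 0, 0, -0.0012, 0, -0.003, 1]]}}

```text
time: 12.5
ee_pos: [0.4825, -0.0649, 0.0915]
eef_rot: [0.055, 0.979, -0.009, 0.195]
ft_force: [0.4, -0.0, 0.3]
width: 0.0003
```

```bash
python3 - <<'E'
from h import *
show();corner(PB)
p,d=camera("side");cv2.imwrite("pics/s7.png",cv2.resize(p[190:290,290:400],None,fx=6,fy=6,interpolation=cv2.INTER_CUBIC))
E
```

```text
t 12.5 p [ 0.4825 -0.0649  0.0915] z [ 0.381 -0.038 -0.924] y [0.111 0.994 0.004] q [ 0.69 -0.04 -0.65  2.27  0.01  0.5   1.49] f [ 0.4 -0.   0.3] w 0.0
front rel x,y,z mm [-45.8  -0.5   7.4] back rel x,y,z mm [-63.4  -0.5   0.2] alpha 67.5
```

View pics/s7.png

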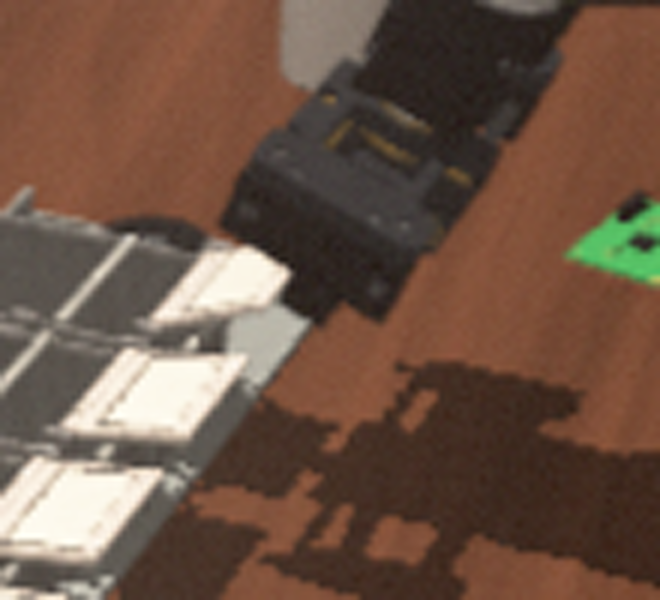

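The tag is rising on the finger; its edge is at px (290,275), up from (285,325), and the force is near zero. I'll continue the arc.

Request:
{"api": "send_rows", "payload": {"steps": [[0, -0.2, 0, -0.0035, 0, -0.0025, 1], [0, -0.2, 0, -0.0035, 0, -0.0025, 1], [0, -0.2, 0, -0.0035, 0, -0.0025, 1], [0, -0.2, 0, -0.004, 0, -0.0027, 1], [0, -0.2, 0, -0.004, 0, -0.0027, 1], [0, -0.2, 0, -0.004, 0, -0.0027, 1], [0, -0.1, 0, -0.0035, 0, -0.001, 1], [0, -0.1, 0, -0.0035, 0, -0.001, 1], [0, -0.1, 0, -0.0035, 0, -0.001, 1], [0, -0.1, 0, -0.0035, 0, -0.001, 1]]}}

```text
time: 13.55
ee_pos: [0.5105, -0.0682, 0.1273]
eef_rot: [0.054, 0.976, -0.01, 0.21]
ft_force: [-0.2, 0.3, 0.4]
width: 0.0004
```

```bash
python3 - <<'E'
from h import *
show();corner(PB)
p,d=camera("side");cv2.imwrite("pics/s8.png",cv2.resize(p[170:290,280:400],None,fx=5,fy=5,interpolation=cv2.INTER_CUBIC))
E
```

```text
t 13.55 p [ 0.5105 -0.0682  0.1273] z [ 0.409 -0.042 -0.912] y [0.11  0.994 0.004] q [ 0.69 -0.05 -0.65  2.2  -0.01  0.55  1.51] f [-0.2  0.3  0.4] w 0.0
front rel x,y,z mm [-17.3  -0.6  43.7] back rel x,y,z mm [-34.6  -0.6  35.9] alpha 65.7
```

View pics/s8.png

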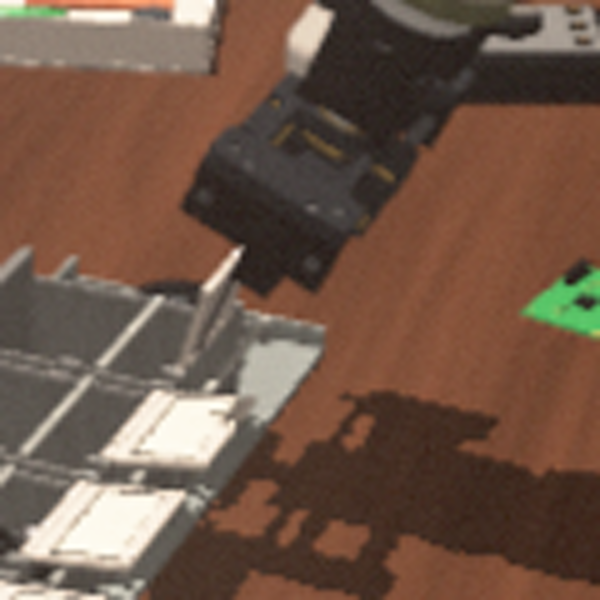

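The tag now stands at about 70 degrees, with its edge at px (240,250). I'll continue over the top.

Request:
{"api": "send_rows", "payload": {"steps": [[0, 0, 0, -0.004, 0, 0.002, 1], [0, 0, 0, -0.004, 0, 0.002, 1], [0, 0, 0, -0.004, 0, 0.002, 1], [0, 0, 0, -0.004, 0, 0.002, 1], [0, 0, 0, -0.0036, 0, 0.003, 1], [0, 0, 0, -0.0036, 0, 0.003, 1], [0, 0, 0, -0.0036, 0, 0.003, 1], [0, 0, 0, -0.0036, 0, 0.003, 1], [0, 0, 0, -0.0036, 0, 0.004, 1], [0, 0, 0, -0.0036, 0, 0.004, 1]]}}

```text
time: 14.6
ee_pos: [0.5603, -0.0738, 0.1165]
eef_rot: [0.055, 0.976, -0.01, 0.21]
ft_force: [-0.5, 0.6, -0.2]
width: 0.0006
```

```bash
python3 - <<'E'
from h import *
show();corner(PB)
plan(tcp_for(PB,88,.036,.020,'mid'),F(88),10)
p,d=camera("side");cv2.imwrite("pics/s9.png",cv2.resize(p[170:290,280:400],None,fx=5,fy=5,interpolation=cv2.INTER_CUBIC))
E
```

```text
t 14.6 p [ 0.5603 -0.0738  0.1165] z [ 0.409 -0.042 -0.911] y [0.111 0.994 0.004] q [ 0.66  0.1  -0.65  2.1   0.17  0.54  1.36] f [-0.5  0.6 -0.2] w 0.001
front rel x,y,z mm [32.8 -0.5 32.9] back rel x,y,z mm [15.5 -0.5 25.1] alpha 65.7
total turn deg 22.3 per row mm 2.0
[[0.03, 2.23, 0.01, -0.0014, 0.0001, 0.0014, 1], [0.03, 2.23, 0.01, -0.0014, 0.0001, 0.0014, 1], [0.03, 2.23, 0.01, -0.0015, 0.0001, 0.0013, 1], [0.03, 2.23, 0.01, -0.0015, 0.0001, 0.0013, 1], [0.03, 2.23, 0.01, -0.0016, 0.0001, 0.0012, 1], [0.03, 2.23, 0.01, -0.0016, 0.0001, 0.0011, 1], [0.03, 2.23, 0.01, -0.0016, 0.0001, 0.0011, 1], [0.03, 2.23, 0.01, -0.0017, 0.0001, 0.001, 1], [0.03, 2.23, 0.01, -0.0017, 0.0001, 0.001, 1], [0.03, 2.23, 0.01, -0.0018, 0.0001, 0.0009, 1]]
```

View pics/s9.png

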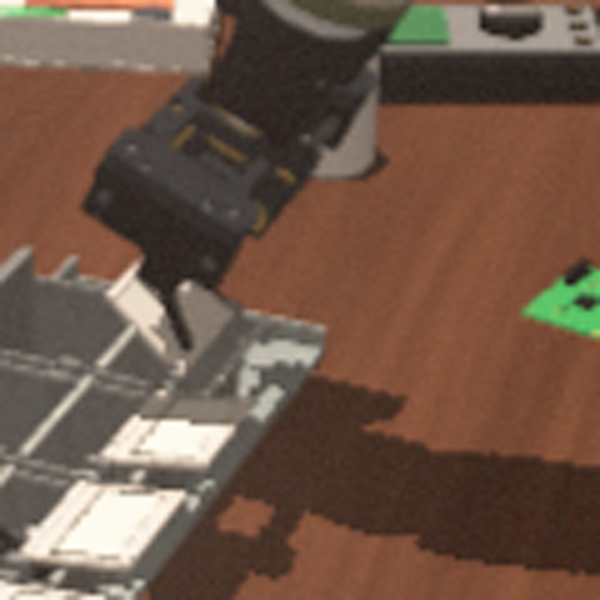

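The tag is past vertical at about 130 degrees. Next I'll bring the tool upright and press down.

Request:
{"api": "send_rows", "payload": {"steps": [[0, 2.5, 0, -0.0014, 0, 0.0014, 1], [0, 2.5, 0, -0.0014, 0, 0.0014, 1], [0, 2.5, 0, -0.0015, 0, 0.0013, 1], [0, 2.5, 0, -0.0015, 0, 0.0013, 1], [0, 2.5, 0, -0.0016, 0, 0.0012, 1], [0, 2.5, 0, -0.0016, 0, 0.0011, 1], [0, 2.5, 0, -0.0016, 0, 0.0011, 1], [0, 2.5, 0, -0.0017, 0, 0.001, 1], [0, 2.0, 0, -0.0017, 0, 0.001, 1], [0, 1.5, 0, -0.001, 0, 0.001, 1]]}}

```text
time: 15.65
ee_pos: [0.5782, -0.0764, 0.1058]
eef_rot: [0.056, 0.998, 0.002, -0.002]
ft_force: [0.7, -0.4, -0.3]
width: 0.0005
```

```bash
python3 - <<'E'
from h import *
show();corner(PB)
plan(tcp_for(PB,89,.038,.005,'mid'),F(89),8)
E
```

```text
t 15.65 p [ 0.5782 -0.0764  0.1058] z [-0.004  0.004 -1.   ] y [0.112 0.994 0.003] q [ 0.54  0.42 -0.6   1.7   0.26  1.11  1.33] f [ 0.7 -0.4 -0.3] w 0.0
front rel x,y,z mm [44.7 -1.  16.7] back rel x,y,z mm [25.7 -1.1 16.8] alpha 89.7
total turn deg 1.3 per row mm 1.5
[[0.02, -0.16, 0.01, -0.0003, 0.0001, 0.0015, 1], [0.02, -0.16, 0.01, -0.0003, 0.0001, 0.0015, 1], [0.02, -0.16, 0.01, -0.0003, 0.0001, 0.0015, 1], [0.02, -0.16, 0.01, -0.0003, 0.0001, 0.0015, 1], [0.02, -0.16, 0.01, -0.0003, 0.0001, 0.0015, 1], [0.02, -0.16, 0.01, -0.0003, 0.0001, 0.0015, 1], [0.02, -0.16, 0.01, -0.0003, 0.0001, 0.0015, 1], [0.02, -0.16, 0.01, -0.0003, 0.0001, 0.0015, 1]]
```

Request:
{"api": "send_rows", "payload": {"steps": [[0, 0, 0, 0, 0, 0.002, 1], [0, 0, 0, 0, 0, 0.002, 1], [0, 0, 0, 0, 0, 0.002, 1], [0, 0, 0, 0, 0, 0.002, 1], [0, 0, 0, 0, 0, 0.002, 1], [0, 0, 0, 0, 0, 0.002, 1], [0, 0, 0, 0, 0, 0.001, 1], [0, 0, 0, 0, 0, 0.001, 1], [0, 0, 0, 0, 0, 0.0005, 1], [0, 0, 0, 0, 0, 0, 1]]}}

```text
time: 16.65
ee_pos: [0.5783, -0.0764, 0.0911]
eef_rot: [0.056, 0.998, 0.001, -0.001]
ft_force: [-0.2, 0.2, 0.7]
width: 0.0005
```

```bash
python3 - <<'E'
from h import *
show();corner(PB)
p,d=camera("side");cv2.imwrite("pics/s10.png",cv2.resize(p[170:290,280:400],None,fx=5,fy=5,interpolation=cv2.INTER_CUBIC))
E
```

```text
t 16.65 p [ 0.5783 -0.0764  0.0911] z [-0.002  0.003 -1.   ] y [0.112 0.994 0.003] q [ 0.54  0.44 -0.59  1.71  0.27  1.08  1.32] f [-0.2  0.2  0.7] w 0.0
front rel x,y,z mm [44.8 -1.1  2.1] back rel x,y,z mm [25.8 -1.1  2.1] alpha 89.8
```

View pics/s10.png

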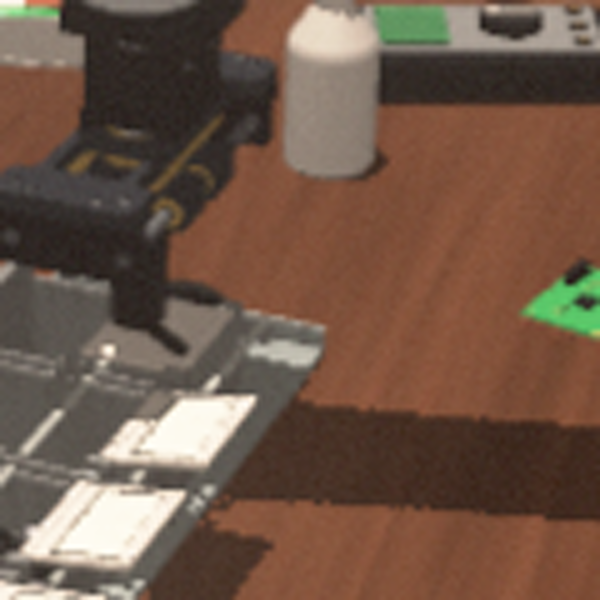

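The B tag lies flat. A small extra press, then lift off.

Request:
{"api": "send_rows", "payload": {"steps": [[0, 0, 0, 0, 0, 0.001, 1], [0, 0, 0, 0, 0, 0.0005, 1], [0, 0, 0, 0, 0, -0.005, 1], [0, 0, 0, 0, 0, -0.012, 1], [0, 0, 0, 0, 0, -0.015, 1], [0, 0, 0, 0.01, 0, -0.02, 1], [0, 0, 0, 0.02, 0.005, -0.02, 1], [0, 0, 0, 0.025, 0.01, -0.01, 1], [0, 0, 0, 0.025, 0.01, 0, 1], [0, 0, 0, 0.02, 0.01, 0, 1]]}}

```text
time: 17.7
ee_pos: [0.4832, -0.0301, 0.1823]
eef_rot: [0.057, 0.998, 0.001, 0.002]
ft_force: [0.0, 1.0, -0.3]
width: 0.0007
```

```bash
python3 - <<'E'
from h import *
show();corner(PA)
plan(tcp_for(PA,67,-.070,.04),F(67),10)
p,d=camera("top");cv2.imwrite("pics/t10.png",cv2.resize(p[150:260,180:400],None,fx=3.6,fy=3.6,interpolation=cv2.INTER_CUBIC))
from ik import *
q0=np.array(read_state()['joint_positions'])
for dx,dz in((-.07,.04),(-.065,-.015),(-.046,-.015),(-.04,.01)):
    q,e=ik(tcp_for(PA,67,dx,dz),F(67),q0);print(dx,dz,q.round(2),e.round(4))
E
```

```text
t 17.7 p [ 0.4832 -0.0301  0.1823] z [ 0.004  0.003 -1.   ] y [0.114 0.993 0.003] q [ 0.62  0.11 -0.68  1.87  0.07  1.18  1.37] f [ 0.   1.  -0.3] w 0.001
front rel x,y,z mm [-55.4 -57.   93.3] back rel x,y,z mm [-74.4 -57.   93.3] alpha 89.7
total turn deg 22.8 per row mm 8.4
[[0.02, -2.28, -0.01, 0.0021, 0.0057, 0.0058, 1], [0.02, -2.28, -0.01, 0.0023, 0.0057, 0.0058, 1], [0.02, -2.28, -0.01, 0.0025, 0.0057, 0.0057, 1], [0.02, -2.28, -0.01, 0.0027, 0.0057, 0.0056, 1], [0.02, -2.28, -0.01, 0.003, 0.0057, 0.0054, 1], [0.02, -2.28, -0.01, 0.0032, 0.0057, 0.0053, 1], [0.02, -2.28, -0.01, 0.0034, 0.0057, 0.0052, 1], [0.02, -2.28, -0.01, 0.0036, 0.0057, 0.005, 1], [0.02, -2.28, -0.01, 0.0038, 0.0057, 0.0049, 1], [0.02, -2.28, -0.01, 0.004, 0.0057, 0.0047, 1]]
-0.07 0.04 [ 0.56 -0.15 -0.76  2.27  0.03  0.6   1.22] 0.0
-0.065 -0.015 [ 0.54 -0.01 -0.78  2.31  0.29  0.47  0.99] 0.0
-0.046 -0.015 [ 0.51  0.04 -0.74  2.27  0.35  0.48  0.95] 0.0
-0.04 0.01 [ 0.55  0.   -0.76  2.24  0.25  0.53  1.05] 0.0
```

View pics/t10.png

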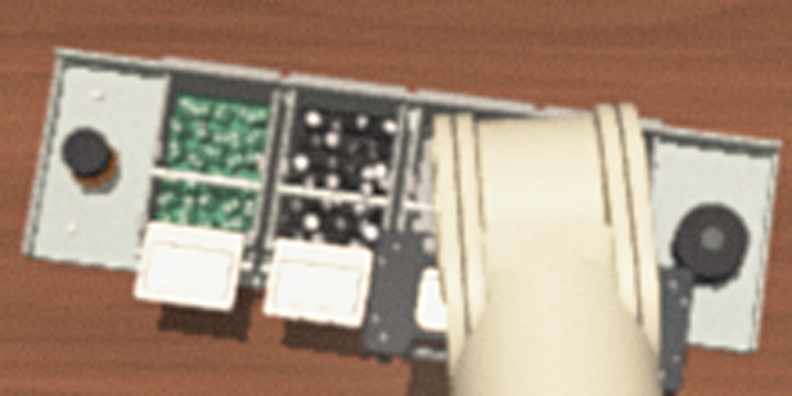

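Request:
{"api": "send_rows", "payload": {"steps": [[0, -2.4, 0, 0.0021, 0.006, 0.0058, 1], [0, -2.4, 0, 0.0023, 0.006, 0.0058, 1], [0, -2.4, 0, 0.0025, 0.006, 0.0057, 1], [0, -2.4, 0, 0.0027, 0.006, 0.0056, 1], [0, -2.4, 0, 0.003, 0.006, 0.0054, 1], [0, -2.4, 0, 0.0032, 0.006, 0.0053, 1], [0, -2.4, 0, 0.0034, 0.006, 0.0052, 1], [0, -2.4, 0, 0.0036, 0.006, 0.005, 1], [0, -2.3, 0, 0.0038, 0.006, 0.0049, 1], [0, -1, 0, 0.004, 0.003, 0.0047, 1]]}}

```text
time: 18.75
ee_pos: [0.4726, 0.0352, 0.1342]
eef_rot: [0.052, 0.976, -0.012, 0.211]
ft_force: [-0.3, -0.5, 0.1]
width: 0.0007
```

```bash
python3 - <<'E'
from h import *
show();corner(PA)
plan(tcp_for(PA,67,-.066,-.015),F(67),8)
E
```

```text
t 18.75 p [0.4726 0.0352 0.1342] z [ 0.411 -0.046 -0.91 ] y [ 0.107  0.994 -0.002] q [ 0.58 -0.18 -0.78  2.27  0.01  0.59  1.23] f [-0.3 -0.5  0.1] w 0.001
front rel x,y,z mm [-67.2   6.7  50.7] back rel x,y,z mm [-84.5   6.6  42.8] alpha 65.6
total turn deg 1.5 per row mm 8.2
[[0.0, 0.18, 0.05, 0.0032, -0.0008, 0.0075, 1], [0.0, 0.18, 0.05, 0.0032, -0.0008, 0.0075, 1], [0.0, 0.18, 0.05, 0.0032, -0.0008, 0.0075, 1], [0.0, 0.18, 0.05, 0.0031, -0.0008, 0.0075, 1], [0.0, 0.18, 0.05, 0.0031, -0.0008, 0.0075, 1], [0.0, 0.18, 0.05, 0.0031, -0.0008, 0.0076, 1], [0.0, 0.18, 0.05, 0.0031, -0.0008, 0.0076, 1], [0.0, 0.18, 0.05, 0.003, -0.0008, 0.0076, 1]]
```

Request:
{"api": "send_rows", "payload": {"steps": [[0, 0.2, 0.05, 0.0032, -0.001, 0.0075, 1], [0, 0.2, 0.05, 0.0032, -0.001, 0.0075, 1], [0, 0.2, 0.05, 0.0032, -0.001, 0.0075, 1], [0, 0.2, 0.05, 0.0031, -0.001, 0.0075, 1], [0, 0.2, 0.05, 0.0031, -0.001, 0.0075, 1], [0, 0.2, 0.05, 0.0031, -0.001, 0.0076, 1], [0, 0.2, 0.05, 0.0031, -0.001, 0.0076, 1], [0, 0, 0, 0.003, -0.001, 0.0076, 1], [0, 0, 0, 0, 0, 0, 1], [0, 0, 0, 0, 0, 0, 1]]}}

```text
time: 19.75
ee_pos: [0.4757, 0.0257, 0.0656]
eef_rot: [0.057, 0.979, -0.01, 0.197]
ft_force: [0.2, -0.6, 0.2]
width: 0.0004
```

```bash
python3 - <<'E'
from h import *
show();corner(PA)
plan(tcp_for(PA,67,-.046,-.015),F(67),8)
E
```

```text
t 19.75 p [0.4757 0.0257 0.0656] z [ 0.385 -0.042 -0.922] y [0.115 0.993 0.003] q [ 0.63  0.01 -0.85  2.31  0.3   0.47  0.98] f [ 0.2 -0.6  0.2] w 0.0
front rel x,y,z mm [-63.3  -2.5 -18.4] back rel x,y,z mm [-80.9  -2.4 -25.8] alpha 67.2
total turn deg 0.3 per row mm 2.2
[[0.02, -0.03, -0.02, -0.0022, 0.0003, 0.0005, 1], [0.02, -0.03, -0.02, -0.0022, 0.0003, 0.0005, 1], [0.02, -0.03, -0.02, -0.0022, 0.0003, 0.0005, 1], [0.02, -0.03, -0.02, -0.0022, 0.0003, 0.0005, 1], [0.02, -0.03, -0.02, -0.0022, 0.0003, 0.0005, 1], [0.02, -0.03, -0.02, -0.0022, 0.0003, 0.0005, 1], [0.02, -0.03, -0.02, -0.0022, 0.0003, 0.0005, 1], [0.02, -0.03, -0.02, -0.0022, 0.0003, 0.0005, 1]]
```

Request:
{"api": "send_rows", "payload": {"steps": [[0, 0, 0, -0.0022, 0.0002, 0.0005, 1], [0, 0, 0, -0.0022, 0.0002, 0.0005, 1], [0, 0, 0, -0.0022, 0.0002, 0.0005, 1], [0, 0, 0, -0.0022, 0.0002, 0.0005, 1], [0, 0, 0, -0.0022, 0.0002, 0.0005, 1], [0, 0, 0, -0.0022, 0.0002, 0.0005, 1], [0, 0, 0, -0.0022, 0.0002, 0.0005, 1], [0, 0, 0, -0.0022, 0, 0.0005, 1], [0, 0, 0, -0.001, 0, 0, 1], [0, 0, 0, 0, 0, 0, 1]]}}

```text
time: 20.75
ee_pos: [0.4939, 0.0251, 0.0685]
eef_rot: [0.057, 0.979, -0.011, 0.195]
ft_force: [-0.5, 0.2, 0.1]
width: 0.0003
```

```bash
python3 - <<'E'
from h import *
show();corner(PA)
p,d=camera("side");cv2.imwrite("pics/s11.png",cv2.resize(p[170:310,260:400],None,fx=4.2,fy=4.2,interpolation=cv2.INTER_CUBIC))
E
```

```text
t 20.75 p [0.4939 0.0251 0.0685] z [ 0.38  -0.043 -0.924] y [0.115 0.993 0.001] q [ 0.62  0.06 -0.85  2.26  0.36  0.49  0.95] f [-0.5  0.2  0.1] w 0.0
front rel x,y,z mm [-45.3  -1.  -15.6] back rel x,y,z mm [-62.9  -1.  -22.9] alpha 67.5
```

View pics/s11.png

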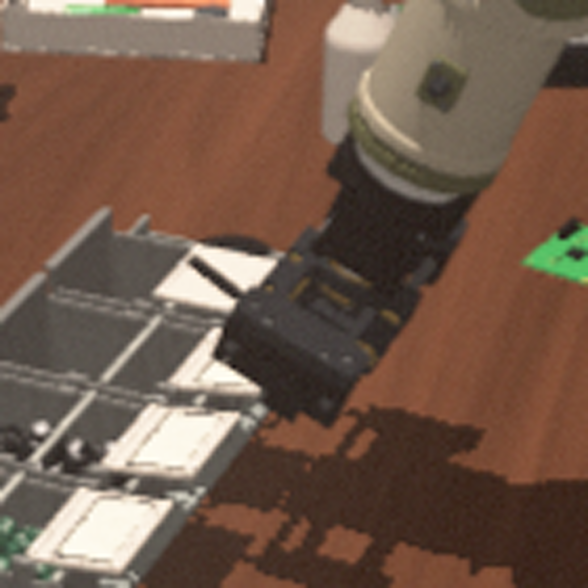

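The B tag shows its diagonal bar. I'll repeat the lift that worked, now on A.

Request:
{"api": "send_rows", "payload": {"steps": [[0, -0.1, 0, -0.003, 0, 0.0012, 1], [0, -0.1, 0, -0.002, 0, 0.0005, 1], [0, -0.1, 0, -0.001, 0, -0.002, 1], [0, -0.1, 0, -0.001, 0, -0.003, 1], [0, -0.1, 0, -0.001, 0, -0.003, 1], [0, -0.1, 0, -0.001, 0, -0.003, 1], [0, -0.1, 0, -0.0012, 0, -0.003, 1], [0, -0.1, 0, -0.0012, 0, -0.003, 1], [0, -0.1, 0, -0.0012, 0, -0.003, 1], [0, -0.1, 0, -0.0012, 0, -0.003, 1]]}}

```text
time: 21.8
ee_pos: [0.4944, 0.0246, 0.0924]
eef_rot: [0.057, 0.978, -0.012, 0.199]
ft_force: [-0.7, -0.4, 0.6]
width: 0.0005
```

```bash
python3 - <<'E'
from h import *
show();corner(PA)
p,d=camera("side");cv2.imwrite("pics/s12.png",cv2.resize(p[170:310,260:400],None,fx=4.2,fy=4.2,interpolation=cv2.INTER_CUBIC))
E
```

```text
t 21.8 p [0.4944 0.0246 0.0924] z [ 0.388 -0.046 -0.92 ] y [ 0.115  0.993 -0.001] q [ 0.64 -0.01 -0.85  2.25  0.25  0.53  1.05] f [-0.7 -0.4  0.6] w 0.0
front rel x,y,z mm [-44.6  -1.5   8.5] back rel x,y,z mm [-62.1  -1.5   1. ] alpha 67.0
```

View pics/s12.png

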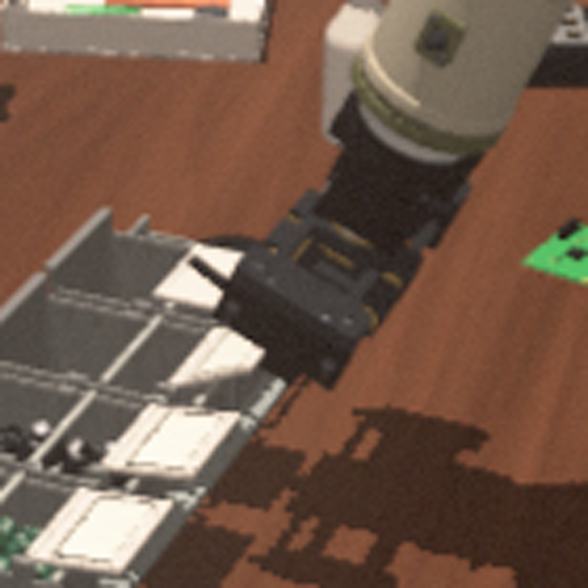

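The A tag is rising on the finger (edge at px 265,355) and the capacitor tag hasn't moved. I'll continue with the same arc.

Request:
{"api": "send_rows", "payload": {"steps": [[0, -0.2, 0, -0.0035, 0, -0.0025, 1], [0, -0.2, 0, -0.0035, 0, -0.0025, 1], [0, -0.2, 0, -0.0035, 0, -0.0025, 1], [0, -0.2, 0, -0.004, 0, -0.0027, 1], [0, -0.2, 0, -0.004, 0, -0.0027, 1], [0, -0.2, 0, -0.004, 0, -0.0027, 1], [0, -0.1, 0, -0.0035, 0, -0.001, 1], [0, -0.1, 0, -0.0035, 0, -0.001, 1], [0, -0.1, 0, -0.0035, 0, -0.001, 1], [0, -0.1, 0, -0.0035, 0, -0.001, 1]]}}

```text
time: 22.85
ee_pos: [0.5219, 0.0214, 0.1284]
eef_rot: [0.056, 0.975, -0.013, 0.214]
ft_force: [-0.1, 0.5, -0.2]
width: 0.0006
```

```bash
python3 - <<'E'
from h import *
show();corner(PA)
p,d=camera("side");cv2.imwrite("pics/s13.png",cv2.resize(p[170:310,260:400],None,fx=4.2,fy=4.2,interpolation=cv2.INTER_CUBIC))
E
```

```text
t 22.85 p [0.5219 0.0214 0.1284] z [ 0.416 -0.049 -0.908] y [ 0.115  0.993 -0.001] q [ 0.65 -0.02 -0.84  2.18  0.21  0.57  1.11] f [-0.1  0.5 -0.2] w 0.001
front rel x,y,z mm [-16.5  -1.5  45. ] back rel x,y,z mm [-33.8  -1.5  37. ] alpha 65.2
```

View pics/s13.png

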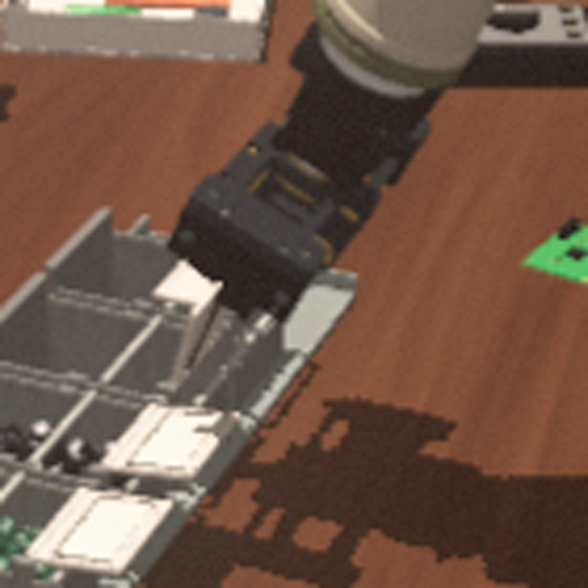

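The A tag is at about 70 degrees, as B was at this stage, so I'll take the same next steps.

Request:
{"api": "send_rows", "payload": {"steps": [[0, 0, 0, -0.004, 0, 0.002, 1], [0, 0, 0, -0.004, 0, 0.002, 1], [0, 0, 0, -0.004, 0, 0.002, 1], [0, 0, 0, -0.004, 0, 0.002, 1], [0, 0, 0, -0.0036, 0, 0.003, 1], [0, 0, 0, -0.0036, 0, 0.003, 1], [0, 0, 0, -0.0036, 0, 0.003, 1], [0, 0, 0, -0.0036, 0, 0.003, 1], [0, 0, 0, -0.0036, 0, 0.004, 1], [0, 0, 0, -0.0036, 0, 0.004, 1]]}}

```text
time: 23.9
ee_pos: [0.5717, 0.0155, 0.1179]
eef_rot: [0.056, 0.975, -0.013, 0.214]
ft_force: [-0.3, 0.2, -0.0]
width: 0.0009
```

```bash
python3 -c "
from h import *
show();corner(PA)"
```

```text
t 23.9 p [0.5717 0.0155 0.1179] z [ 0.416 -0.049 -0.908] y [ 0.116  0.993 -0.001] q [ 0.61  0.14 -0.82  2.08  0.42  0.58  0.97] f [-0.3  0.2 -0. ] w 0.001
front rel x,y,z mm [33.6 -1.8 34.5] back rel x,y,z mm [16.3 -1.7 26.5] alpha 65.2
```

Request:
{"api": "send_rows", "payload": {"steps": [[0, 2.5, 0, -0.0014, 0, 0.0014, 1], [0, 2.5, 0, -0.0014, 0, 0.0014, 1], [0, 2.5, 0, -0.0015, 0, 0.0013, 1], [0, 2.5, 0, -0.0015, 0, 0.0013, 1], [0, 2.5, 0, -0.0016, 0, 0.0012, 1], [0, 2.5, 0, -0.0016, 0, 0.0011, 1], [0, 2.5, 0, -0.0016, 0, 0.0011, 1], [0, 2.5, 0, -0.0017, 0, 0.001, 1], [0, 2.0, 0, -0.0017, 0, 0.001, 1], [0, 1.5, 0, -0.001, 0, 0.001, 1]]}}

```text
time: 24.9
ee_pos: [0.5928, 0.0114, 0.1071]
eef_rot: [0.059, 0.998, -0.002, 0.004]
ft_force: [-0.2, 0.7, -0.0]
width: 0.0005
```

```bash
python3 - <<'E'
from h import *
show();corner(PA)
p,d=camera("side");cv2.imwrite("pics/s14.png",cv2.resize(p[170:310,260:400],None,fx=4.2,fy=4.2,interpolation=cv2.INTER_CUBIC))
E
```

```text
t 24.9 p [0.5928 0.0114 0.1071] z [ 0.007 -0.004 -1.   ] y [ 0.118  0.993 -0.003] q [ 0.52  0.48 -0.77  1.68  0.37  1.13  1.09] f [-0.2  0.7 -0. ] w 0.001
front rel x,y,z mm [48.8 -3.4 18.2] back rel x,y,z mm [29.8 -3.4 18. ] alpha 89.5
```

View pics/s14.png

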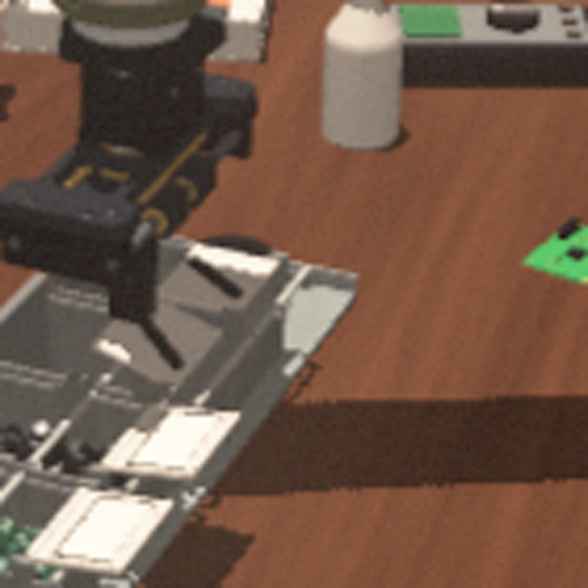

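Request:
{"api": "send_rows", "payload": {"steps": [[0, 0, 0, 0.002, 0, 0.001, 1], [0, 0, 0, 0.002, 0, 0.002, 1], [0, 0, 0, 0, 0, 0.002, 1], [0, 0, 0, 0, 0, 0.002, 1], [0, 0, 0, 0, 0, 0.002, 1], [0, 0, 0, 0, 0, 0.002, 1], [0, 0, 0, 0, 0, 0.002, 1], [0, 0, 0, 0, 0, 0.0015, 1], [0, 0, 0, 0, 0, 0.001, 1], [0, 0, 0, 0, 0, 0.001, 1]]}}

```text
time: 25.95
ee_pos: [0.589, 0.0114, 0.0906]
eef_rot: [0.059, 0.998, -0.003, 0.004]
ft_force: [-6.3, -1.2, 14.8]
width: 0.0002
```

```bash
python3 -c "
from h import *
show();corner(PA)"
```

```text
t 25.95 p [0.589  0.0114 0.0906] z [ 0.008 -0.006 -1.   ] y [ 0.119  0.993 -0.005] q [ 0.51  0.49 -0.77  1.7   0.39  1.1   1.08] f [-6.3 -1.2 14.8] w 0.0
front rel x,y,z mm [45.1 -3.9  1.7] back rel x,y,z mm [26.1 -3.8  1.5] alpha 89.4
```

The tag is against its stop (15 N upward, z = 1.6 mm above the pin). Lift off and clear out.

Request:
{"api": "send_rows", "payload": {"steps": [[0, 0, 0, 0, 0, -0.004, 1], [0, 0, 0, 0, 0, -0.012, 1], [0, 0, 0, 0, 0, -0.015, 1], [0, 0, 0, 0, 0, -0.02, 1], [0, 0, 0, 0.01, 0, -0.03, 1], [0, 0, 0, 0.025, -0.02, -0.03, 1], [0, 0, 0, 0.025, -0.035, -0.02, 1], [0, 0, 0, 0.025, -0.035, -0.01, 1], [0, 0, 0, 0.025, -0.035, 0, 1], [0, 0, 0, 0.02, -0.035, 0, 1]]}}

```text
time: 26.95
ee_pos: [0.4391, -0.1285, 0.2445]
eef_rot: [0.053, 0.999, -0.002, 0.008]
ft_force: [1.0, -1.2, -0.6]
width: 0.0001
```

Request:
{"api": "send_rows", "payload": {"steps": [[0, 0, 0, 0.02, -0.035, -0.01, 1], [0, 0, 0, 0.02, -0.035, -0.01, 1], [0, 0, 0, 0.02, -0.035, -0.01, 1], [0, 0, 0, 0.01, -0.035, -0.01, 1], [0, 0, 0, 0, -0.035, 0, 1], [0, 0, 0, 0, -0.035, 0, 1], [0, 0, 0, 0, 0, 0, 1], [0, 0, 0, 0, 0, 0, 1], [0, 0, 0, 0, 0, 0, 1], [0, 0, 0, 0, 0, 0, 1]]}}

```text
time: 27.95
ee_pos: [0.3393, -0.3378, 0.2977]
eef_rot: [0.054, 0.998, -0.008, 0.013]
ft_force: [-0.4, -1.2, -0.3]
width: 0.0004
```

```bash
python3 - <<'E'
from h import *
show()
p,d=camera("top");cv2.imwrite("pics/t15f.png",p)
cv2.imwrite("pics/t15.png",cv2.resize(p[150:320,140:500],None,fx=2.2,fy=2.2,interpolation=cv2.INTER_CUBIC))
# depth on tag areas over the bins
c=camera_params("top");v,u=np.mgrid[160:260,200:380];v=v.ravel();u=u.ravel();P=pts(c,np.c_[u,v],d[v,u])
for n,P0 in(('A',PA),('B',PB)):
    r=P-P0;X=r@rx;Y=r@ry;m=(np.abs(Y)<.026)&(X>.008)&(X<.046)
    A=np.c_[X[m],np.ones(m.sum())];print(n,m.sum(),'slope,int',np.linalg.lstsq(A,P[m,2],rcond=None)[0].round(3),np.median(P[m,2]).round(4))
s,_=camera("side");cv2.imwrite("pics/s15f.png",s);cv2.imwrite("pics/s15.png",cv2.resize(s[190:350,190:400],None,fx=3.7,fy=3.7,interpolation=cv2.INTER_CUBIC))
E
```

```text
t 27.95 p [ 0.3393 -0.3378  0.2977] z [ 0.025 -0.018 -1.   ] y [ 0.108  0.994 -0.015] q [ 1.18 -0.02 -0.48  1.74 -0.01  1.39  2.17] f [-0.4 -1.2 -0.3] w 0.0
A 316 slope,int [0.266 0.065] 0.0744
B 321 slope,int [0.393 0.061] 0.0738
```

View pics/t15.png

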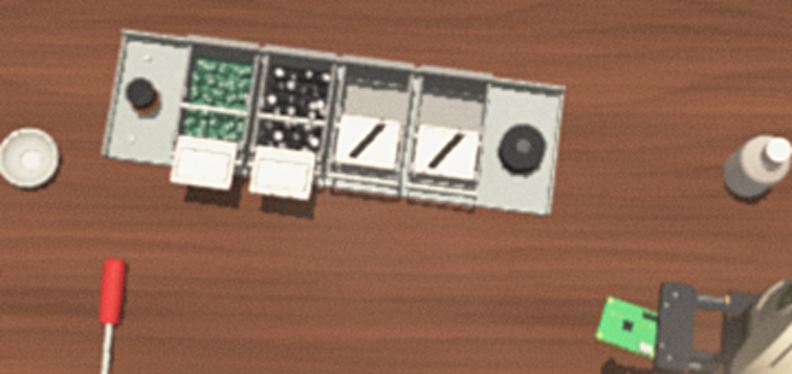

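View pics/s15.png

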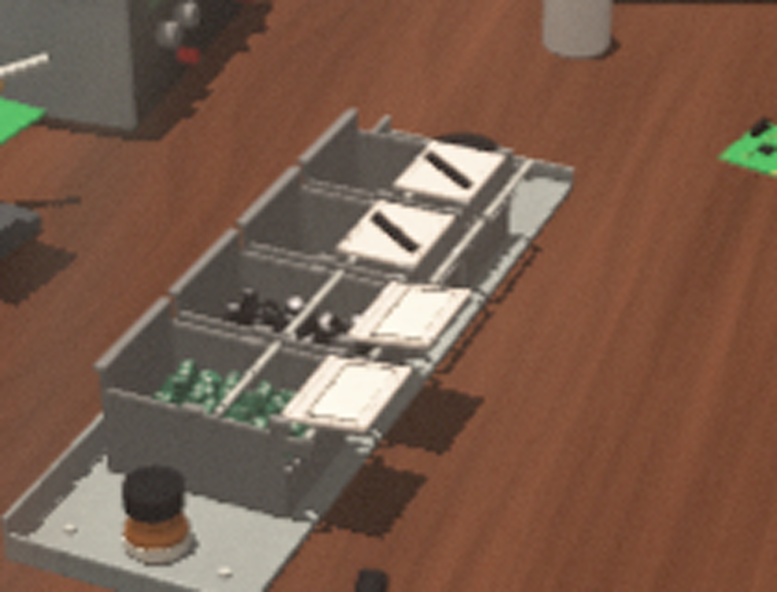

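Both bars show, and the filled tags and loose items look unmoved. The slope fit caught the gap near the pin, so I'll refine it and check for drift in the loose items.

```bash
python3 - <<'E'
from h import *
p,d=camera("top");c=camera_params("top");v,u=np.mgrid[160:260,200:380];v=v.ravel();u=u.ravel();P=pts(c,np.c_[u,v],d[v,u])
for n,P0 in(('A',PA),('B',PB)):
    r=P-P0;X=r@rx;Y=r@ry
    print(n,[(x,np.median(P[(np.abs(Y)<.024)&(abs(X-x*.001)<.0035),2]).round(4)) for x in(8,12,16,22,28,34,40,46)])
a=cv2.imread("pics/top0.png");print('drift top (px)')
for n,(x,y) in dict(spool=(377,217),bottle=(485,226),dish=(152,222),jar=(204,192),driver=(191,285),pcb=(425,298)).items():
    t=a[y-14:y+15,x-12:x+13];R=cv2.matchTemplate(p[y-24:y+25,x-22:x+23],t,cv2.TM_CCOEFF_NORMED);_,s,_,l=cv2.minMaxLoc(R);print(n,l[0]-10,l[1]-10,round(s,2))
a0=cv2.imread("pics/side0.png");s,_=camera("side")
for n,(x,y) in dict(full1=(297,270),full2=(287,296)).items():
    t=a0[y-12:y+13,x-18:x+19];R=cv2.matchTemplate(s[y-22:y+23,x-28:x+29],t,cv2.TM_CCOEFF_NORMED);_,q,_,l=cv2.minMaxLoc(R);print(n,l[0]-10,l[1]-10,round(q,2))
E
```

```text
A [(8, np.float64(0.0713)), (12, np.float64(0.0742)), (16, np.float64(0.0739)), (22, np.float64(0.074)), (28, np.float64(0.0739)), (34, np.float64(0.0742)), (40, np.float64(0.0744)), (46, np.float64(0.0748))]
B [(8, np.float64(0.0724)), (12, np.float64(0.0733)), (16, np.float64(0.0745)), (22, np.float64(0.0746)), (28, np.float64(0.0745)), (34, np.float64(0.075)), (40, np.float64(0.0753)), (46, np.float64(0.075))]
drift top (px)
spool 0 0 1.0
bottle 0 0 0.99
dish 0 0 1.0
jar 0 0 1.0
driver 0 0 0.99
pcb 0 0 0.99
full1 0 0 0.79
full2 0 0 1.0
```

```bash
python3 -c "
from bench import *
print(close_job())"
```

```text
the job is handed in; nothing more can be done
None
```

I flipped the reorder tags of both empty bins, the two next to the spool end, right over and pressed them flat with closed fingertips. I handed the job in at about 28 s of the 67 s allowed.

**Last checks**
- **Flipped tags:** both show the diagonal bar. Depth along each tag is level to about 1 mm at 74–75 mm height, which is about 0.03 rad from flat.
- **Filled bins' tags:** both still point forward with no image shift. The match for the capacitor bin's tag was weaker (0.79), probably because the neighbouring tag in the same image patch had moved.
- **Loose items:** the spool, board, bottle, dish, jar and screwdriver show zero pixel shift from the start.
- **Robot:** it stands clear of everything.

**What went wrong or disagreed**
- **End-on push:** on the first approach to the tag nearest the spool, the gripper ran against the tag edge and the wrist read about 24 N at the end of that move. I backed off and came in with the tip nearer the edge. That reading is below the 30 N limit, but I had no reading within the move.
- **Pressing force:** pressing the second tag against its stop read about 16 N.
- **First flatness fit:** an early slope fit gave a wrong tilt because it included the gap at the pin; the banded depth check above replaced it.

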